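# Make the tool carrier ready to carry

### The arm

A 7-joint arm with a two-finger parallel gripper is mounted at the origin on a cart in front of the work surface, level with it; the furniture and walls round the work are solid. World frame = base frame: x ahead of the robot, y to its left, z up, the work surface at z = 0. Lengths are in m, angles in rad, forces in N, time in s.
With the tool pointing down it reaches from about 0.425 to 1.025 m from the base axis. Payload 9.4 kg.
Tool frame: the origin (TCP) lies between the finger pads; the fingertips stand 17 mm ahead of it and the grasp point (between the pads) lies 2 mm behind it; y points along the fingers, z is the direction in which the jaws open and shut, and the axes are right-handed (so a half turn about y gives the same grasp; the last joint's range is limited). The gripper opens to 85 mm and grips with 20 to 120 N. Pads are 22 mm wide; open, the fingers measure 114 mm over their backs; the gripper's body (76 mm by 85 mm) begins 54 mm behind the grasp point. The pads swing forward as they close: fully open they stand 13 mm farther back than shut.
Start: joints at [-1.339, 0.599, -0.003, 1.599, 0.002, 0.943, -0.08], TCP at [0.22, 0.691, 0.215] pointing down, gripper open.
Joint ranges: [-2.57, 2.57], [-0.35, 1.97], [-1.29, 1.29], [0.11, 2.56], [-1.05, 4.19], [0.11, 1.86], [-2.63, 2.63]. Speed limits (rad/s): [2.22, 2.22, 3.01, 3.01, 3.14, 3.14, 3.14].

### API

Orientations are given as a unit quaternion [w, x, y, z].
In Python, from rig import status, eyes, r gives the robot as it stands. The module is installed in compiled form; this text tells all that it offers.
- The arm moves only by the tool apply_moves, never from a script. Its argument "plan" is a list of rows, each a list of 7 numbers: the closure, from 0 (fully open) to 1 (shut), then the shift along the tool's x, y, z in m, then the turn, a rotation vector about the tool's x, y, z in degrees. A call has 1 to 12 rows; each row is the pose to reach, as a shift and turn from the pose commanded when the call began, along the tool's axes at that moment; what a row does not reach only later rows make up. A row lasts 1/12 s, in which the tool goes at most 41.7 mm and 7.16 degrees, less where a joint would pass 70% of its speed; a pose out of reach is approached as far as the arm can. A call with a gripper value outside its range is refused whole. The fingers move at their own pace and stop on an object; the grip force is fixed at half the most. Time passes only in rows, so rows that repeat a pose let the fingers close. It gives the time, the measured TCP pose, the force and the opening at its end, in the units of the state.
- status.observe(): the state, without advancing time (a new reading comes with each control period).
- eyes.get_image(name): name is "side" or "top"; returns (picture, depth): 420x560x3 uint8, blue, green, red; 420x560 float32, m along the optical axis (not along the pixel's ray), 0 where there is no reading.
- eyes.calibration(name): a dict with "fx", "fy", "cx", "cy" (pixels), "eye" and "orientation" of the camera in the world. Camera axes: x right, y up, looking along -z (the intrinsics and any distortion apply to the point x, -y, -z); pixel columns grow to the right and rows downward; lengths in m; the calibration is good to about 2 mm. A picture is of the moment at which its call begins. calibration takes no time and is no camera call.
- r.job_done(): hands the job in, once; it reports no verdict.
The state is a dict: "t": time; "qpos": joint angles; "qd": joint speeds; "joint_efforts": joint torques, N m; "eef_pos": TCP position; "tcp_rot": TCP orientation; "ft_force": force on the tool from outside, world axes, zero at the start; "torque": the same for the moment, N m; "width": finger opening in m.
Only numpy, scipy, OpenCV 4.12 (cv2) and the standard library are available. Lean on these libraries where they do the work, as an engineer would, in place of code of your own. Each camera call takes 0.05 s, during which the arm holds its last target.

### The job

Get the tool carrier ready for the inspection round: first press its sprung tilting tray down until it lies level and the orange catch snaps over it and holds it there. Then lay every tool that is out on the desk (plug gauge, data connector, screwdriver, marker, tweezers: whichever are there) flat on the floor of the tray, none on top of another, and last swing the folded carry handle up until it clicks into its upright detent and stays. Leave the small tin, the tape roll and the scissors where they are.

Things in the scene. Friction and masses are not known exactly. Their poses are not given: they have to be found in the camera images.
- carrier: Grey tool carrier, 242 x 180 mm base, fixed to the desk. Origin: under its middle, on the desk. x points from its near end (tray hinge, folded handle) to its far end (orange spring catch in the middle, at carrier x 107 to 123 mm, up to 67 mm high), y to its left, z up. Yaw within +-0.25 rad.
- tray (a joint): Blue tilting tray: 0 = level, 0.38 rad = raised by its spring (start), hard stop -0.03. Hinge axis along carrier y at carrier x = -104 mm, 30 mm above the desk; the far end rises. Level takes about 14 N at tray_far_edge; pressed on to about -0.02 the orange catch snaps over it and holds it at 0 to 0.02; let go sooner, it rises again.
- tray_in (a point): Centre of the tray's inner floor (moves with the tray; 35 mm above the desk when level). x along the tray to its far end (inner walls at +-100 mm), y across (inner walls at +-81 mm), z up off the floor. Walls 4 mm thick, 18 mm above the floor.
- tray_far_edge (a point): Good place to press: on the tray floor, on the middle line, 60 mm beyond tray_in towards the far end (moves with the tray; axes as tray_in).
- handle (a joint): Carry handle, a steel bail: 0 = folded down at the near end (start), 1.571 rad = upright (end stop). Turns about the axis along carrier y through handle_pivot. Let go below about 1.1 it falls back; a spring ball detent (about 2 N more at the bar between 0.7 and 1.1) then pulls it upright and holds it.
- handle_grip (a point): Middle of the black grip on the handle's cross bar: 16 mm thick, 120 mm long, along carrier y, 157 mm from the pivot axis. Folded: carrier x = -157 mm, 45 mm above the desk, 36 mm clear of the base. Upright: 202 mm above the desk over the carrier's middle. The bail is about 210 mm wide.
- handle_pivot (a point): Point on the handle's turning axis, above the carrier's origin, 45 mm above the desk.
- plug_gauge_grip (a point): Middle of the plug gauge: white gauge with a thin red band near one end and a grey other end, 105 mm long, 13 mm wide to grip, 16 mm high; point 8 mm above its underside. Axes: x across, y along its length, z up. Starts flat on the desk, length within 0.3 rad of world y. None if absent.
- data_connector_grip (a point): Middle of the black body of the data connector (a plug with a bright metal end towards its -y), 82 mm long (-46 to +36 mm from the point), 22 mm wide to grip, 14 mm high; point 7 mm above its underside. Axes: x across, y along its length, z up. Starts flat on the desk, length within 0.3 rad of world y. None if absent.
- tweezers_grip (a point): Middle of the steel tweezers, 128 mm long, about 12 mm wide to grip, 10 mm high; point 5 mm above its underside. Axes: x across, y along its length, z up. Starts flat on the desk, length within 0.3 rad of world y. None if absent.
- screwdriver_grip (a point): Red-handled precision screwdriver, 143 mm long. The point is the middle of its handle (68 mm long, 10 mm thick), 5.5 mm above its underside; the thin blade runs to 108 mm from the point along -y, the handle to 34 mm along +y. Axes: x across, y along its length, z up. Starts flat on the desk, length within 0.3 rad of world y. None if absent.
- marker_grip (a point): Middle of the white and red marker, 112 mm long, 14 mm wide to grip, 16 mm high; point 8 mm above its underside. Axes: x across, y along its length, z up. Starts flat on the desk, length within 0.3 rad of world y. None if absent.
- tape_roll: Roll of tan tape, 104 mm across, 24 mm high, lying flat; bystander, leave alone.
- oil_pot: Small light-grey round tin with lid, 51 mm across, 36 mm high, standing; bystander, leave alone.
- scissors: Blue-handled scissors, 199 mm long; bystander, leave alone.
Not all that is in view belongs to the job. Leave any brown or yellow look-alike of the part that bears plug_gauge_grip alone.

How it is judged:
By the outcome, as a careful person would: the job done as asked, in the order asked, and still so for the second after the job is handed in, with the robot touching nothing.
Of plug_gauge, data_connector, screwdriver, marker, tweezers only 3 to 5 are there at a start; the rules pass over those that are not, and their reading is None.
At some moment in a run one of plug_gauge, data_connector, screwdriver, marker, tweezers may be knocked a few centimetres aside while the robot is not near it.
Once in a run the grip may slacken for a moment while it holds something.
It also fails if it takes over 210 s, if anything falls off the work surface, if the arm or the gripper's body presses on something with over 40 N, if the wrist force passes 120 N, or if a joint passes its speed limit or range.

## Working session

There is one attempt and no reset: what is moved stays moved. The work goes in short steps, Python scripts to look and compute and a tool call to move; the robot and the scene stay as the last step left them, time stands still between calls to the robot, and variables do not carry over. Pictures are saved under pics/ and viewed, and the job is handed in when it is done.

Besides the shell and the picture viewer there is one more tool, called in YAML: its name, and indented under it one key for each argument. apply_moves: Moves the arm, as the interface text tells. Its arguments: {"type":"object","properties":{"plan":{"type":"array"}},"required":["plan"]}

```bash
mkdir -p pics; ls; cat > h.py <<'E'
import numpy as np, cv2
from rig import status, eyes, r
from scipy.spatial.transform import Rotation as R
def rot(q): return R.from_quat([q[1],q[2],q[3],q[0]]).as_matrix()
def cam(name):
    c=eyes.calibration(name); return c
def px2w(c,u,v,d):
    u=np.asarray(u,float);v=np.asarray(v,float)
    x=(u-c['cx'])/c['fx']*d; y=(v-c['cy'])/c['fy']*d
    P=np.stack([x,-y,-np.asarray(d)*np.ones_like(x)],-1)
    return P@rot(c['orientation']).T+np.array(c['eye'])
def plane(c,u,v,z):
    P=px2w(c,u,v,1.0); e=np.array(c['eye']); D=P-e
    return e+D*((z-e[2])/D[...,2])[...,None]
def w2px(c,P):
    p=(np.asarray(P)-np.array(c['eye']))@rot(c['orientation'])
    d=-p[...,2]
    return np.stack([c['cx']+c['fx']*p[...,0]/d, c['cy']-c['fy']*p[...,1]/d],-1)
def grab(tag):
    o={}
    for n in ('top','side'):
        im,d=eyes.get_image(n); cv2.imwrite(f'pics/{tag}_{n}.png',im); np.savez(f'pics/{tag}_{n}.npz',im=im,d=d); o[n]=(im,d)
    return o
E
python3 - <<'E'
from h import *
s=status.observe()
for k,v in s.items(): print(k,np.round(v,3))
for n in('top','side'): print(n,eyes.calibration(n))
grab('a')
E
```

```text
pics
t 0.0
qpos [-1.339  0.6   -0.003  1.6    0.002  0.943 -0.08 ]
qd [ 0.001  0.001  0.002  0.    -0.001  0.001  0.001]
joint_efforts [-0.0000e+00 -7.7646e+01  1.5650e+00 -2.5800e+01  1.2000e-02  9.0000e-03
 -0.0000e+00]
eef_pos [0.22  0.69  0.214]
tcp_rot [-0.698  0.699 -0.109  0.109]
ft_force [-0.647  0.924  0.179]
torque [ 0.029 -0.005  0.03 ]
width 0.085
top {'fx': 449.7667451702723, 'fy': 449.7667451702723, 'cx': 275.9588063887061, 'cy': 209.96566588909621, 'eye': array([0.44399306, 0.24497113, 1.05410801]), 'orientation': array([ 0.7093689 ,  0.05191987, -0.04955907, -0.70117329])}
side {'fx': 530.4358726062986, 'fy': 530.4358726062986, 'cx': 284.03430844811356, 'cy': 211.45677166022418, 'eye': array([ 0.00275888, -0.69987084,  0.93239275]), 'orientation': array([ 0.86049315,  0.42982324, -0.11545321, -0.24793967])}
```

View pics/a_top.png

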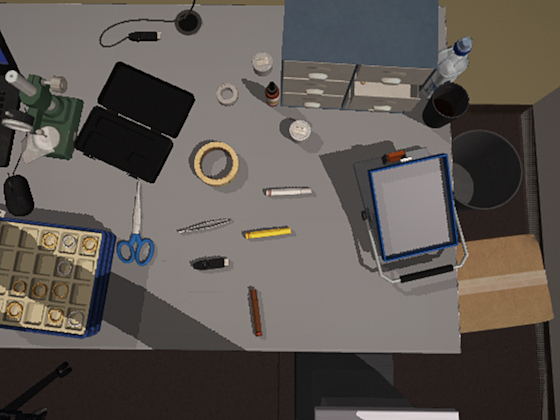

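View pics/a_side.png

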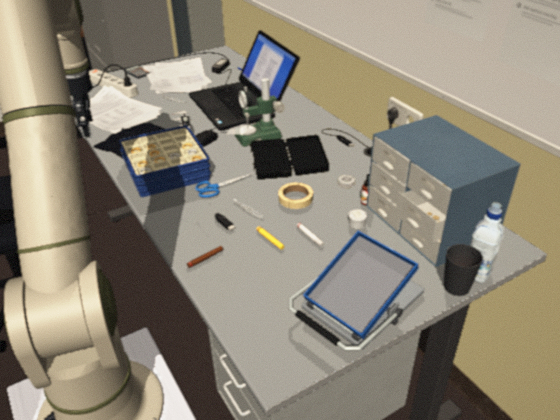

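```bash
python3 - <<'E'
from h import *
z=np.load('pics/a_top.npz'); im=z['im'];d=z['d']
cv2.imwrite('pics/a_c1.png',cv2.resize(im[140:350,160:340],None,fx=4,fy=2.85*1.0 if 0 else 4,interpolation=cv2.INTER_CUBIC)[:600])
cv2.imwrite('pics/a_c2.png',cv2.resize(im[140:290,340:480],None,fx=4,fy=4,interpolation=cv2.INTER_CUBIC))
c=cam('top')
for n,(u,v) in dict(white=(288,191),tw=(205,226),conn=(210,264),yel=(268,233),brown=(256,310),desk=(300,260),grip=(428,274),tray=(413,205),catch=(397,157)).items():
    print(n,px2w(c,u,v,d[v,u]).round(3),plane(c,u,v,0.).round(3))
s=np.load('pics/a_side.npz');c=cam('side');d=s['d']
for n,(u,v) in dict(white=(309,236),desk=(270,300),tw=(247,208)).items():
    print(n,px2w(c,u,v,d[v,u]).round(3))
cv2.imwrite('pics/a_c3.png',cv2.resize(s['im'][170:350,180:440],None,fx=3,fy=3,interpolation=cv2.INTER_CUBIC))
E
```

```text
white [0.64  0.222 0.014] [0.642 0.221 0.   ]
tw [0.556 0.416 0.   ] [0.556 0.416 0.   ]
conn [0.467 0.4   0.012] [0.468 0.401 0.   ]
yel [0.54  0.267 0.012] [0.542 0.267 0.   ]
brown [0.365 0.292 0.012] [0.364 0.292 0.   ]
desk [0.479 0.192 0.   ] [0.479 0.192 0.   ]
grip [ 0.45  -0.087  0.054] [ 0.45  -0.105  0.   ]
tray [ 0.6   -0.053  0.074] [ 0.612 -0.075  0.   ]
catch [ 0.716 -0.027  0.048] [ 0.729 -0.04   0.   ]
white [0.633 0.215 0.007]
desk [ 0.003 -0.7    0.932]
tw [0.556 0.427 0.   ]
```

View pics/a_c1.png

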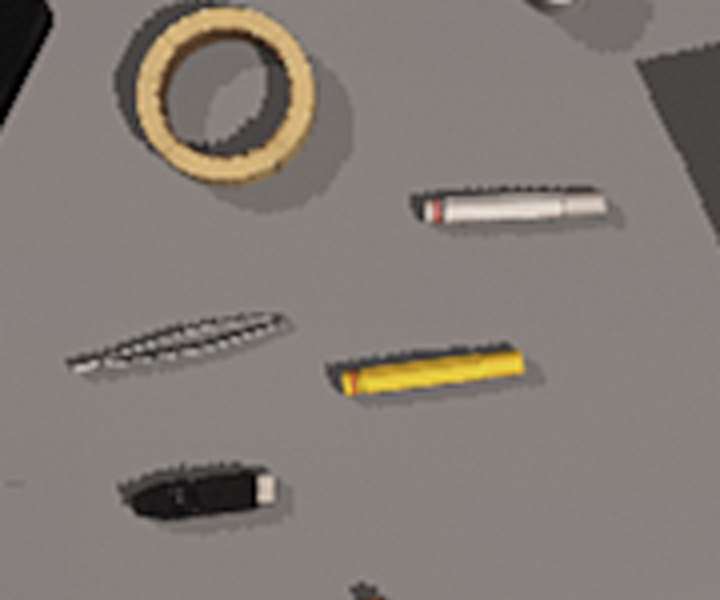

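View pics/a_c2.png

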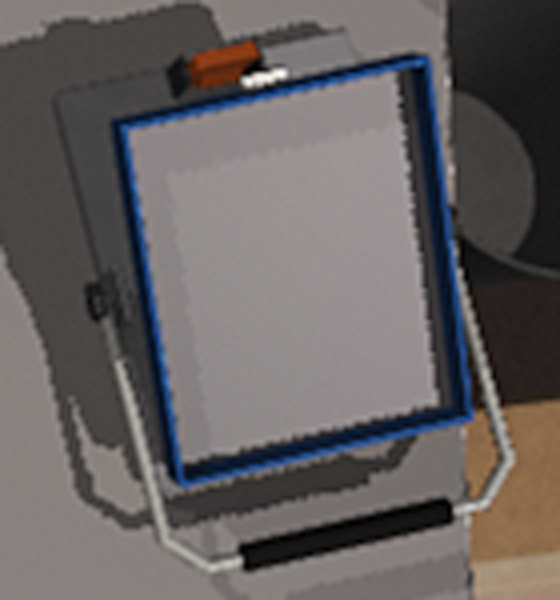

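View pics/a_c3.png

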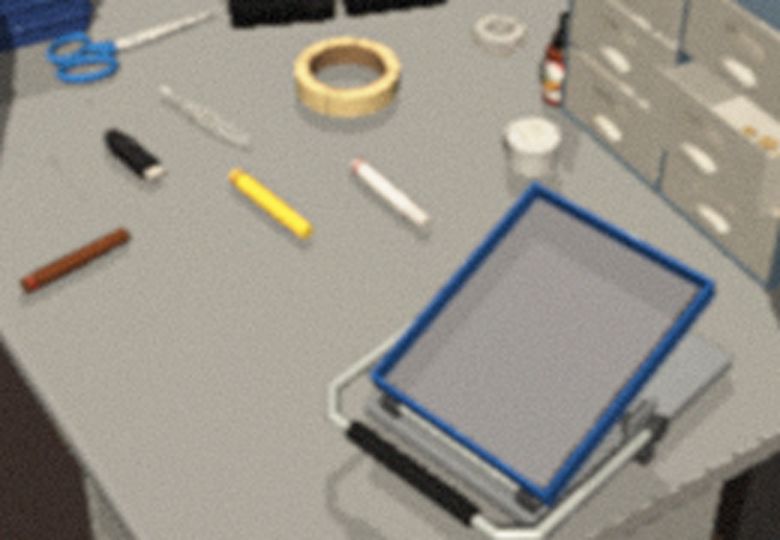

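```bash
cat >> h.py <<'E'
def blob(mask,box):
    u0,v0,u1,v1=box
    m=np.zeros(mask.shape,np.uint8); m[v0:v1,u0:u1]=mask[v0:v1,u0:u1]
    n,l,st,ce=cv2.connectedComponentsWithStats(m,connectivity=8)
    k=1+np.argmax(st[1:,4]); return l==k
def rect(m):
    cs,_=cv2.findContours(m.astype(np.uint8),cv2.RETR_EXTERNAL,cv2.CHAIN_APPROX_NONE)
    return cv2.minAreaRect(max(cs,key=cv2.contourArea))
def axis_ends(m):
    vs,us=np.nonzero(m); P=np.c_[us,vs].astype(float); c=P.mean(0)
    w,V=np.linalg.eigh(np.cov((P-c).T)); t=(P-c)@V[:,1]; s=(P-c)@V[:,0]
    a=V[:,1]; mid=c+V[:,0]*(s.max()+s.min())/2*0
    return c+a*t.min(),c+a*t.max(),c
def tri(c1,p1,c2,p2):
    e1=np.array(c1['eye']);e2=np.array(c2['eye'])
    d1=px2w(c1,*p1,1.)-e1;d2=px2w(c2,*p2,1.)-e2
    A=np.c_[d1,-d2]; s=np.linalg.lstsq(A,e2-e1,rcond=None)[0]
    a=e1+d1*s[0];b=e2+d2*s[1]; return (a+b)/2,np.linalg.norm(a-b)
E
python3 - <<'E'
from h import *
T=np.load('pics/a_top.npz')['im'];S=np.load('pics/a_side.npz')['im']
ct,cs=cam('top'),cam('side')
def hsv(i): return cv2.cvtColor(i,cv2.COLOR_BGR2HSV).astype(int)
ht,hs=hsv(T),hsv(S)
def rep(name,mt,ms,z):
    a=axis_ends(mt);b=axis_ends(ms)
    print(name,'npx',mt.sum(),ms.sum())
    et=[np.round(p,1) for p in a]; es=[np.round(p,1) for p in b]
    print('  top',*[plane(ct,*p,z).round(4)[:2] for p in a],'side',*[plane(cs,*p,z).round(4)[:2] for p in b])
    P,e=tri(ct,a[2],cs,b[2]); print('  tri mid',P.round(4),round(e,4))
    d=plane(ct,*a[1],z)-plane(ct,*a[0],z); print('  len',np.hypot(*d[:2]).round(4),'ang from y',np.arctan2(-d[0],d[1]) .round(3), et,es)
g_t=blob((T.max(2)<60)&(T.max(2)>=0),(395,255,460,290)); g_s=blob((S.max(2)<50),(290,305,348,350))
rep('grip',g_t,g_s,0.045)
c_t=blob((ht[...,1]>150)&((ht[...,0]<15)),(375,145,420,170)); 
v,u=np.nonzero(c_t); print('catch',u.min(),u.max(),v.min(),v.max())
a=axis_ends(c_t); print('catch',[plane(ct,*p,0.06).round(4) for p in a])
w_t=blob((T.min(2)>150)&(T.max(2)>165),(255,180,320,202));w_s=blob(S.min(2)>175,(290,218,330,252))
rep('white',w_t,w_s,.008)
k_t=blob(T.max(2)<60,(180,250,222,275));k_s=blob(S.max(2)<60,(208,208,240,234))
rep('conn black',k_t,k_s,.007)
for nm,h in (('blue',ht),):
    b=(h[...,0]>100)&(h[...,0]<125)&(h[...,1]>140)
    m=blob(b,(355,140,470,275)); print('tray rim rect',rect(m))
E
```

```text
grip npx 368 285
  top [ 0.4665 -0.1448] [ 0.4383 -0.0281] [ 0.4522 -0.0856] side [ 0.4638 -0.1397] [ 0.437  -0.0268] [ 0.451 -0.086]
  tri mid [ 0.4518 -0.0857  0.0443] 0.0008
  len 0.1201 ang from y 0.237 [array([452.4, 266.9]), array([400.3, 279.1]), array([426. , 273.1])] [array([336.8, 341.6]), array([296.7, 312.4]), array([317.2, 327.3])]
catch 387 404 150 161
catch [array([ 0.7231, -0.0402,  0.06  ]), array([ 0.7084, -0.0025,  0.06  ]), array([ 0.7154, -0.0205,  0.06  ])]
white npx 160 133
  top [0.6423 0.1693] [0.6358 0.2617] [0.6389 0.2169] side [0.643  0.1723] [0.637  0.2699] [0.64  0.221]
  tri mid [0.6379 0.2172 0.0117] 0.0008
  len 0.0926 ang from y 0.071 [array([310. , 190.7]), array([270.9, 192.9]), array([289.9, 191.8])] [array([321.1, 243. ]), array([299.3, 224.6]), array([310. , 233.7])]
conn black npx 272 101
  top [0.4728 0.3737] [0.463  0.4417] [0.4682 0.4051] side [0.4698 0.374 ] [0.4604 0.4374] [0.4654 0.4037]
  tri mid [0.4674 0.4059 0.0048] 0.002
  len 0.0688 ang from y 0.143 [array([221.6, 261.8]), array([192.1, 265.7]), array([208. , 263.6])] [array([228.9, 225.6]), array([215.9, 215.1]), array([222.7, 220.6])]
tray rim rect ((414.5405578613281, 207.2432403564453), (96.66658782958984, 80.88429260253906), 80.53767395019531)
```

```bash
cat >> h.py <<'E'
CO=np.array([0.6044,-0.0490,0]); PSI=0.240
CX=np.array([np.cos(PSI),np.sin(PSI),0]);CY=np.array([-np.sin(PSI),np.cos(PSI),0]);CZ=np.array([0,0,1.])
def C(x,y,z): return CO+x*CX+y*CY+z*CZ
def Rdown(yaw,tilt=0):
    # jaw axis (tool z) along horizontal dir at angle yaw from world x; tool y down
    z=np.array([np.cos(yaw),np.sin(yaw),0]); y=np.array([0,0,-1.]); x=np.cross(y,z)
    return np.c_[x,y,z]
def plan(p,Rt,note=''):
    s=status.observe(); p0=np.array(s['eef_pos']); R0=rot(s['tcp_rot'])
    sh=R0.T@(np.asarray(p)-p0)
    best=None
    for k in (0,1):
        Rk=Rt@R.from_rotvec([0,np.pi*k,0]).as_matrix()
        rv=R.from_matrix(R0.T@Rk).as_rotvec(degrees=True)
        if best is None or np.linalg.norm(rv)<np.linalg.norm(best): best=rv
    print(note,'shift',sh.round(4),'turn',best.round(1),'| dist',np.linalg.norm(sh).round(3))
    return sh,best
def st():
    s=status.observe(); R0=rot(s['tcp_rot'])
    print('t',round(float(s['t']),2),'p',np.round(s['eef_pos'],4),'y',R0[:,1].round(3),'z',R0[:,2].round(3),'F',np.round(s['ft_force'],1),'w',round(float(s['width']),4),'q6',round(float(s['qpos'][6]),2))
E
python3 - <<'E'
from h import *
st()
z=np.load('pics/a_top.npz');d=z['d'];c=cam('top')
for u,v in [(290,80),(350,90),(430,105),(300,20),(430,40),(395,100),(297,128),(455,65),(445,105)]: print(u,v,px2w(c,u,v,d[v,u]).round(3))
plan(C(0.055,0,0.20),Rdown(PSI),'above press')
# rim corners
im=z['im'];h=cv2.cvtColor(im,cv2.COLOR_BGR2HSV)
m=(h[...,0]>100)&(h[...,0]<125)&(h[...,1]>140);m[:, :355]=0;m[:140]=0
vs,us=np.nonzero(m&(d>0)); P=px2w(c,us,vs,d[vs,us]); q=(P-CO)@np.c_[CX,CY,CZ]
print(q.min(0),q.max(0), np.percentile(q,[2,98],axis=0).round(4))
E
```

```text
t 0.1 p [0.2202 0.6903 0.2142] y [-0.    -0.001 -1.   ] z [ 0.304  0.953 -0.001] F [-0.4  0.1 -0.4] w 0.0855 q6 -0.08
290 80 [0.853 0.222 0.151]
350 90 [0.854 0.087 0.099]
430 105 [ 0.825 -0.094  0.089]
300 20 [0.934 0.206 0.243]
430 40 [ 0.894 -0.043  0.246]
395 100 [ 0.814 -0.001  0.144]
297 128 [0.787 0.202 0.033]
455 65 [ 0.888 -0.126  0.157]
445 105 [ 0.844 -0.145  0.041]
above press shift [ 0.6376  0.0151 -0.5589] turn [ 0.1 58.6  0. ] | dist 0.848
[-0.16042336 -0.4215732  -0.75587021] [0.11128004 0.08693574 0.13116903] [[-0.1103 -0.0842  0.0018]
 [ 0.084   0.0862  0.1288]]
```

apply_moves:
  plan:
    - [1, 0.638, 0.015, -0.559, 0, 58.6, 0]
    - [1, 0.638, 0.015, -0.559, 0, 58.6, 0]
    - [1, 0.638, 0.015, -0.559, 0, 58.6, 0]
    - [1, 0.638, 0.015, -0.559, 0, 58.6, 0]
    - [1, 0.638, 0.015, -0.559, 0, 58.6, 0]
    - [1, 0.638, 0.015, -0.559, 0, 58.6, 0]
    - [1, 0.638, 0.015, -0.559, 0, 58.6, 0]
    - [1, 0.638, 0.015, -0.559, 0, 58.6, 0]
    - [1, 0.638, 0.015, -0.559, 0, 58.6, 0]
    - [1, 0.638, 0.015, -0.559, 0, 58.6, 0]
    - [1, 0.638, 0.015, -0.559, 0, 58.6, 0]
    - [1, 0.638, 0.015, -0.559, 0, 58.6, 0]

```text
t: 1.1
eef_pos: [0.4789, 0.2608, 0.206]
tcp_rot: [-0.556, 0.556, -0.437, 0.437]
ft_force: [1.7, 0.2, -0.4]
width: 0.0002
```

```bash
python3 - <<'E'
from h import *
st(); print(np.round(status.observe()['qpos'],2))
plan(C(0.055,0,0.20),Rdown(PSI),'above press')
E
```

```text
t 1.1 p [0.4789 0.2608 0.206 ] y [-0. -0. -1.] z [ 0.971  0.237 -0.   ] F [ 1.7  0.2 -0.4] w 0.0002 q6 -0.18
[-0.81  0.41  0.29  2.03 -0.17  0.72 -0.18]
above press shift [0.3307 0.0061 0.1033] turn [ 0. -0.  0.] | dist 0.347
```

apply_moves:
  plan:
    - [1, 0.331, 0.006, 0.103, 0, 0, 0]
    - [1, 0.331, 0.006, 0.103, 0, 0, 0]
    - [1, 0.331, 0.006, 0.103, 0, 0, 0]
    - [1, 0.331, 0.006, 0.103, 0, 0, 0]
    - [1, 0.331, 0.006, 0.103, 0, 0, 0]
    - [1, 0.331, 0.006, 0.103, 0, 0, 0]
    - [1, 0.331, 0.006, 0.103, 0, 0, 0]
    - [1, 0.331, 0.006, 0.103, 0, 0, 0]
    - [1, 0.331, 0.006, 0.103, 0, 0, 0]
    - [1, 0.331, 0.006, 0.103, 0, 0, 0]
    - [1, 0.331, 0.006, 0.103, 0, 0, 0]

```text
t: 2.02
eef_pos: [0.6566, -0.0354, 0.1995]
tcp_rot: [-0.555, 0.556, -0.438, 0.437]
ft_force: [-0.6, 0.4, -0.6]
width: -0.0002
```

```bash
python3 - <<'E'
from h import *
st(); print(np.round(status.observe()['qpos'],2))
plan(C(0.055,0,0.20),Rdown(PSI),'above press')
E
```

```text
t 2.02 p [ 0.6566 -0.0354  0.1995] y [-0.001 -0.    -1.   ] z [ 0.972  0.235 -0.001] F [-0.6  0.4 -0.6] w -0.0002 q6 0.4
[-0.22  0.55  0.28  1.79 -0.2   0.83  0.4 ]
above press shift [ 0.0008 -0.0005  0.001 ] turn [ 0.1 -0.2 -0. ] | dist 0.001
```

apply_moves:
  plan:
    - [1, 0, 0.03, 0, 0, 0, 0]
    - [1, 0, 0.06, 0, 0, 0, 0]
    - [1, 0, 0.08, 0, 0, 0, 0]
    - [1, 0, 0.09, 0, 0, 0, 0]
    - [1, 0, 0.1, 0, 0, 0, 0]
    - [1, 0, 0.11, 0, 0, 0, 0]
    - [1, 0, 0.12, 0, 0, 0, 0]
    - [1, 0, 0.13, 0, 0, 0, 0]
    - [1, 0, 0.138, 0, 0, 0, 0]
    - [1, 0, 0.144, 0, 0, 0, 0]
    - [1, 0, 0.148, 0, 0, 0, 0]
    - [1, 0, 0.148, 0, 0, 0, 0]

```text
t: 3.02
eef_pos: [0.6597, -0.0342, 0.0532]
tcp_rot: [0.557, -0.555, 0.435, -0.438]
ft_force: [2.8, 0.8, 8.4]
width: -0.0001
```

```bash
python3 - <<'E'
from h import *
st();grab('b')
E
```

```text
t 3.02 p [ 0.6597 -0.0342  0.0532] y [ 0.005  0.    -1.   ] z [0.971 0.237 0.005] F [2.8 0.8 8.4] w -0.0001 q6 0.45
```

View pics/b_side.png

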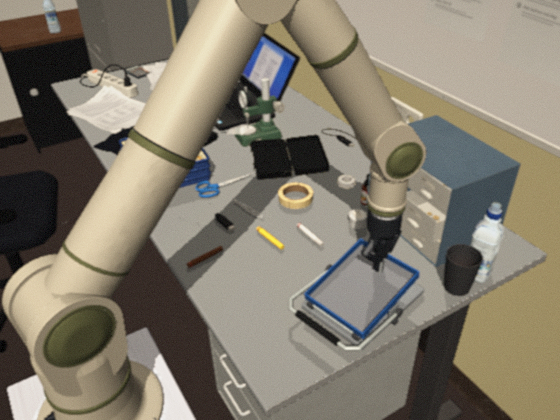

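apply_moves:
  plan:
    - [1, 0, 0.003, 0, 0, 0, 0]
    - [1, 0, 0.005, 0, 0, 0, 0]
    - [1, 0, 0.007, 0, 0, 0, 0]
    - [1, 0, 0.007, 0, 0, 0, 0]

```text
t: 3.45
eef_pos: [0.6606, -0.034, 0.0471]
tcp_rot: [0.558, -0.554, 0.435, -0.439]
ft_force: [2.9, 1.2, 9.1]
width: 0.0001
```

```bash
python3 - <<'E'
from h import *
st()
E
```

```text
t 3.45 p [ 0.6606 -0.034   0.0471] y [ 0.007  0.    -1.   ] z [0.971 0.237 0.007] F [2.9 1.2 9.1] w 0.0001 q6 0.46
```

apply_moves:
  plan:
    - [1, 0, 0.002, 0, 0, 0, 0]
    - [1, 0, 0.004, 0, 0, 0, 0]
    - [1, 0, 0.006, 0, 0, 0, 0]
    - [1, 0, 0.006, 0, 0, 0, 0]

```text
t: 3.78
eef_pos: [0.661, -0.034, 0.0412]
tcp_rot: [0.558, -0.554, 0.434, -0.439]
ft_force: [4.8, 1.8, 10.8]
width: 0.0003
```

```bash
python3 - <<'E'
from h import *
st(); 
z=grab('c'); T=z['top'][0]
cv2.imwrite('pics/c_c.png',cv2.resize(z['side'][0][210:340,280:440],None,fx=4,fy=4,interpolation=cv2.INTER_CUBIC))
E
```

```text
t 3.78 p [ 0.661  -0.034   0.0412] y [ 0.008  0.    -1.   ] z [0.971 0.238 0.008] F [ 4.8  1.8 10.8] w 0.0003 q6 0.46
```

View pics/c_c.png

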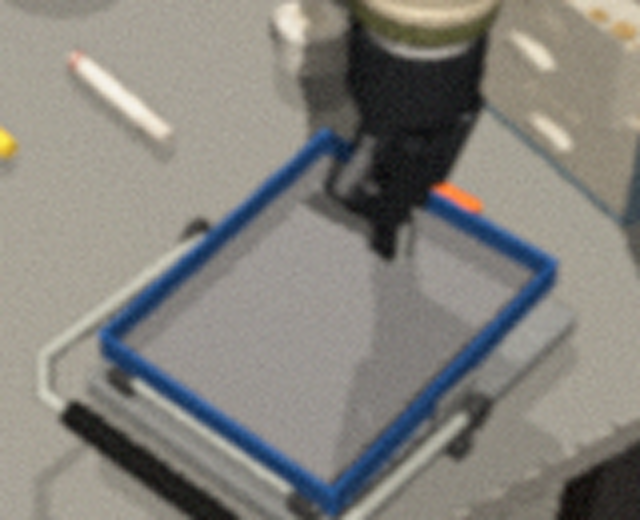

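```bash
cat >> h.py <<'E'
def trayfit(o):
    im,d=o['top'];c=cam('top')
    vs,us=np.mgrid[150:290,350:480]; vs=vs.ravel();us=us.ravel();dd=d[vs,us]
    k=dd>0; P=px2w(c,us[k],vs[k],dd[k]); q=(P-CO)@np.c_[CX,CY,CZ]
    for x in (-80,-60,-30,0,20,40,60,80):
        m=(abs(q[:,0]*1e3-x)<6)&(abs(q[:,1])<.07)&(q[:,2]<.13)
        if m.sum()>3: print(x,m.sum(),np.percentile(q[m,2]*1e3,[10,50,90]).round(1))
E
python3 - <<'E'
from h import *
for t in 'abc':
    print(t);trayfit({'top':(None,np.load(f'pics/{t}_top.npz')['d'])})
E
```

```text
a
-80 330 [40.9 44.4 46.9]
-60 342 [49.1 51.9 55.1]
-30 347 [61.  64.1 67.2]
0 355 [73. 76. 79.]
20 361 [80.9 84.3 87.1]
40 367 [88.9 92.  95. ]
60 371 [ 97.2 100.2 103. ]
80 425 [105.2 108.9 127.6]
b
-80 330 [37.  39.3 42. ]
-60 333 [40.8 43.5 46.1]
-30 331 [47.5 49.8 52.3]
0 330 [53.5 56.1 58.6]
20 254 [58.  60.5 63.1]
40 215 [62.3 64.6 93.3]
60 181 [ 66.1  69.1 101.1]
80 187 [69.8 72.7 76.1]
c
-80 326 [35.4 37.7 40.3]
-60 327 [37.7 40.3 42.8]
-30 330 [42.  44.5 47.2]
0 322 [46.  48.7 50.9]
20 268 [48.8 51.3 55.4]
40 220 [ 51.8  54.3 106.6]
60 179 [54.1 57.5 86.9]
80 181 [56.7 59.5 61.7]
```

```bash
python3 - <<'E'
from h import *
z=np.load('pics/c_side.npz');d=z['d'];c=cam('side')
for v in range(240,282,3):
    print(v,[ (px2w(c,u,v,d[v,u])*1e3).round(0).astype(int).tolist() for u in (374,377,380)])
print(w2px(c,np.array([.661,-.034,.0412])),w2px(c,np.array([.661,-.034,.024])))
cv2.imwrite('pics/c_c2.png',cv2.resize(z['im'][180:300,330:430],None,fx=6,fy=5,interpolation=cv2.INTER_CUBIC))
t=np.load('pics/c_top.npz')['im']
cv2.imwrite('pics/c_c3.png',cv2.resize(t[130:280,350:480],None,fx=5,fy=4,interpolation=cv2.INTER_CUBIC))
E
```

```text
240 [[622, -49, 186], [626, -54, 187], [630, -59, 189]]
243 [[624, -48, 175], [628, -53, 177], [637, -53, 173]]
246 [[623, -50, 168], [626, -56, 172], [640, -51, 162]]
249 [[620, -55, 165], [628, -55, 162], [643, -50, 151]]
252 [[630, -45, 145], [633, -51, 147], [644, -49, 141]]
255 [[642, -33, 120], [644, -41, 125], [647, -48, 129]]
258 [[620, -58, 141], [652, -34, 107], [647, -49, 121]]
261 [[620, -59, 133], [642, -45, 111], [647, -50, 113]]
264 [[622, -58, 122], [633, -56, 115], [649, -49, 102]]
267 [[646, -34, 82], [636, -54, 103], [655, -44, 86]]
270 [[645, -36, 74], [646, -45, 81], [656, -44, 75]]
273 [[651, -32, 58], [648, -44, 69], [657, -45, 66]]
276 [[649, -34, 52], [652, -42, 56], [658, -45, 56]]
279 [[641, -44, 54], [647, -48, 55], [653, -51, 54]]
[377.39907408 277.25234985] [376.74141477 282.42310057]
```

View pics/c_c2.png

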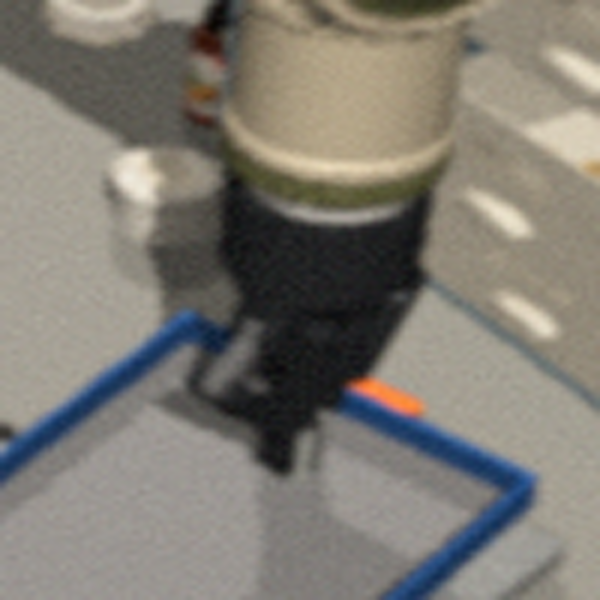

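View pics/c_c3.png

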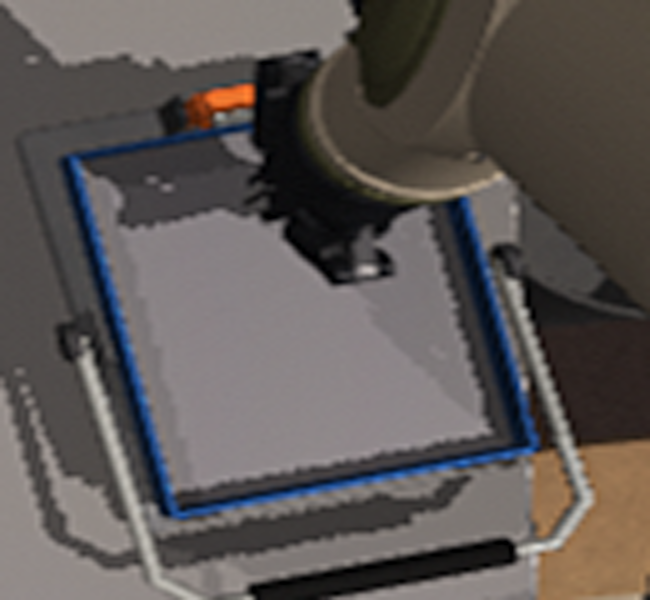

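apply_moves:
  plan:
    - [1, 0, -0.03, 0, 0, 0, 0]
    - [1, 0, -0.06, 0, 0, 0, 0]
    - [1, 0, -0.1, 0, 0, 0, 0]
    - [1, 0, -0.12, 0, 0, 0, 0]
    - [1, 0, -0.12, 0, 0, 0, 0]

```text
t: 4.3
eef_pos: [0.6599, -0.0349, 0.1648]
tcp_rot: [0.558, -0.554, 0.434, -0.439]
ft_force: [0.2, 0.0, -0.7]
width: -0.0002
```

```bash
python3 - <<'E'
from h import *
st(); s=status.observe(); p=np.array(s['eef_pos']);y=rot(s['tcp_rot'])[:,1]
o=grab('d'); trayfit(o)
for n in ('side','top'):
    c=cam(n); im,d=o[n]; 
    for a,col in ((0,(0,0,255)),(.017,(0,255,0))):
        u,v=w2px(c,p+y*a); print(n,u,v)
    u,v=w2px(c,p); u0=int(max(0,u-60)); v0=int(max(0,v-60))
    k=cv2.resize(im[v0:v0+120,u0:u0+120],None,fx=5,fy=5,interpolation=cv2.INTER_CUBIC)
    for a,col in ((0,(0,0,255)),(.017,(0,255,0))):
        u,v=w2px(c,p+y*a); cv2.circle(k,(int((u-u0)*5),int((v-v0)*5)),3,col,-1)
    cv2.imwrite(f'pics/d_k_{n}.png',k)
E
```

```text
t 4.3 p [ 0.6599 -0.0349  0.1648] y [ 0.009  0.    -1.   ] z [0.972 0.237 0.009] F [ 0.2  0.  -0.7] w -0.0002 q6 0.41
-80 331 [41.2 44.1 46.9]
-60 341 [48.9 52.3 55. ]
-30 345 [60.9 64.1 66.9]
0 350 [73.  76.  78.8]
20 327 [81.1 83.9 86.6]
40 291 [88.8 92.1 94.9]
60 264 [ 96.7  99.9 102.9]
80 280 [105.  108.5 127.4]
side 382.34598930587504 237.83860807038744
side 381.6630661188704 243.5853829069141
top 416.6438666409398 168.84547260161077
top 414.1061104325993 170.7014553859259
```

View pics/d_k_side.png

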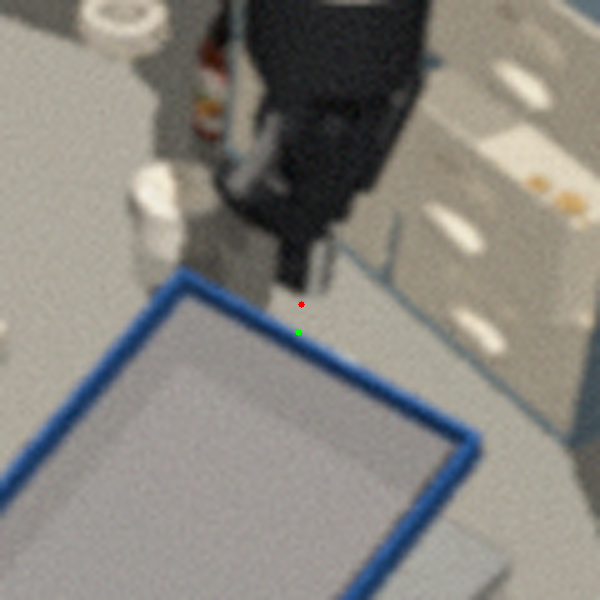

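View pics/d_k_top.png

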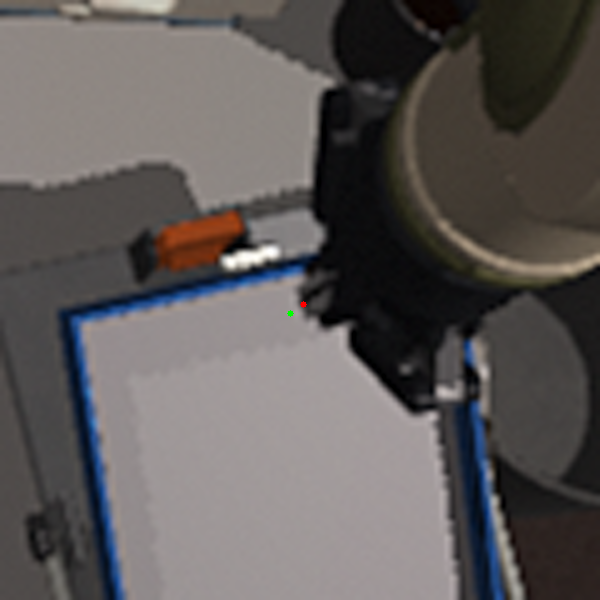

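```bash
python3 - <<'E'
from h import *
p=np.array([.6599,-.0349,.1648])
for n in ('side','top'):
    d=np.load(f'pics/d_{n}.npz')['d'];c=cam(n)
    vs,us=np.nonzero(d>0);P=px2w(c,us,vs,d[vs,us])-p
    q=P@np.c_[CX,CY,CZ]
    m=(abs(q[:,0])<.08)&(abs(q[:,1])<.06)&(q[:,2]>-.03)&(q[:,2]<.1)
    q=q[m]*1e3; o=np.argsort(q[:,2])
    print(n,len(q)); 
    for z0 in range(-30,60,5):
        k=(q[:,2]>=z0)&(q[:,2]<z0+5)
        if k.sum(): print(z0,k.sum(),np.percentile(q[k,0],[5,50,95]).round(0),np.percentile(q[k,1],[5,50,95]).round(0))
E
```

```text
side 543
10 4 [-10.  -9.  -7.] [-9. -6.  1.]
15 8 [-10.  -3.   4.] [-12. -11.  -9.]
20 22 [-17. -12.  -0.] [-12.  -8.   3.]
25 23 [-17. -13.   2.] [-12.  -7.   6.]
30 20 [-16. -12.   3.] [-12.  -8.   2.]
35 18 [-17. -14.  -7.] [-13.  -7.   4.]
40 22 [-17.  -9.   0.] [-13.  -8.   2.]
45 14 [-17.  -6.   5.] [-13. -10.  -8.]
50 7 [-16.   1.   7.] [-14. -12.  -8.]
55 18 [-30.  -3.  16.] [-15. -12.   3.]
top 433
15 1 [1. 1. 1.] [9. 9. 9.]
20 9 [-8. -0. 10.] [ 5.  9. 10.]
25 13 [-14.  -7.   9.] [-2.  6.  9.]
30 16 [-14.  -4.  11.] [ 5.  7. 10.]
35 10 [-13.  -2.   9.] [ 2.  8. 10.]
40 11 [-14.  -4.   7.] [ 4.  9. 10.]
45 7 [-12.  -4.   2.] [ 7. 10. 10.]
50 13 [-9.  1.  5.] [ 3.  8. 10.]
55 13 [-17.  -4.  10.] [ 3. 10. 12.]
```

```bash
python3 - <<'E'
from h import *
p=np.array([.6599,-.0349,.1648])
for n in ('side','top'):
    d=np.load(f'pics/d_{n}.npz')['d'];c=cam(n)
    vs,us=np.nonzero(d>0);P=px2w(c,us,vs,d[vs,us])-p
    q=P@np.c_[CX,CY,CZ]
    m=(abs(q[:,0])<.1)&(abs(q[:,1])<.07)&(q[:,2]>-.03)&(q[:,2]<.3)
    q=q[m]*1e3; 
    for z0 in range(50,240,10):
        k=(q[:,2]>=z0)&(q[:,2]<z0+10)
        if k.sum(): print(n,z0,k.sum(),np.percentile(q[k,0],[2,98]).round(0),np.percentile(q[k,1],[2,98]).round(0))
E
```

```text
side 50 25 [-31.  18.] [-15.   4.]
side 60 94 [-38.  28.] [-16.   8.]
side 70 70 [-48.  39.] [-18.   5.]
side 80 106 [-56.  46.] [-18.   6.]
side 90 117 [-64.  52.] [-19.   7.]
side 100 162 [-64.  53.] [-20.  10.]
side 110 125 [-53.  13.] [-21.   5.]
side 120 83 [-44.  -8.] [-20.   7.]
side 130 43 [-43. -28.] [-12.   7.]
side 140 133 [-41.   4.] [-39.  22.]
side 150 149 [-42.   7.] [-38.  23.]
side 160 154 [-42.   3.] [-39.  23.]
side 170 148 [-42.   4.] [-39.  23.]
side 180 244 [-41.  13.] [-38.  27.]
side 190 52 [-36.  -4.] [-32.   8.]
side 200 188 [-44.   9.] [-42.  26.]
side 210 157 [-45.   7.] [-42.  22.]
side 220 206 [-44.   9.] [-40.  29.]
side 230 179 [-43.   6.] [-40.  22.]
top 50 26 [-17.  10.] [ 1. 12.]
top 60 69 [-32.  27.] [-4. 13.]
top 70 98 [-40.  39.] [-5. 11.]
top 80 90 [-47.  44.] [-2. 17.]
top 90 83 [-56.  55.] [ 3. 16.]
top 100 223 [-62.  59.] [-13.  13.]
top 110 126 [-57.  57.] [-11.  19.]
top 120 54 [-44.  40.] [-6. 11.]
top 130 24 [-42.  38.] [-9.  9.]
top 140 30 [-39.  19.] [-3. 37.]
top 150 105 [-39.  24.] [-2. 36.]
top 160 106 [-39.  22.] [-2. 37.]
top 170 112 [-39.  25.] [-1. 37.]
top 180 164 [-39.  21.] [ 3. 37.]
top 190 14 [-33.  12.] [17. 36.]
top 200 77 [-43.  24.] [ 1. 40.]
top 210 131 [-43.  27.] [-3. 40.]
top 220 244 [-42.  29.] [-12.  40.]
top 230 150 [-41.  25.] [ 0. 38.]
```

apply_moves:
  plan:
    - [1, 0, 0.04, 0, 0, 0, 0]
    - [1, 0, 0.07, 0, 0, 0, 0]
    - [1, 0, 0.085, 0, 0, 0, 0]
    - [1, 0, 0.1, 0, 0, 0, 0]
    - [1, 0, 0.115, 0, 0, 0, 0]
    - [1, 0, 0.125, 0, 0, 0, 0]
    - [1, 0, 0.133, 0, 0, 0, 0]
    - [1, 0, 0.14, 0, 0, 0, 0]
    - [1, 0, 0.144, 0, 0, 0, 0]
    - [1, 0, 0.147, 0, 0, 0, 0]
    - [1, 0, 0.15, 0, 0, 0, 0]
    - [1, 0, 0.15, 0, 0, 0, 0]

```text
t: 5.4
eef_pos: [0.6599, -0.0339, 0.013]
tcp_rot: [0.558, -0.554, 0.435, -0.438]
ft_force: [-5.0, 3.7, 44.9]
width: 0.0001
```

```bash
python3 - <<'E'
from h import *
st(); o=grab('e'); trayfit(o)
E
```

```text
t 5.4 p [ 0.6599 -0.0339  0.013 ] y [ 0.006  0.002 -1.   ] z [0.971 0.237 0.006] F [-5.   3.7 44.9] w 0.0001 q6 0.47
-80 324 [31.8 33.9 36.2]
-60 321 [31.  33.4 35.7]
-30 321 [29.8 32.3 34.7]
0 367 [ 28.8  31.8 121.2]
20 276 [28.4 30.9 97.9]
40 209 [27.6 30.1 82.4]
60 160 [26.8 29.2 54.8]
80 166 [25.8 28.3 31.1]
```

apply_moves:
  plan:
    - [1, 0, -0.01, 0, 0, 0, 0]
    - [1, 0, -0.04, 0, 0, 0, 0]
    - [1, 0, -0.08, 0, 0, 0, 0]
    - [1, 0, -0.12, 0, 0, 0, 0]
    - [1, 0, -0.15, 0, 0, 0, 0]
    - [1, 0, -0.15, 0, 0, 0, 0]

```text
t: 6.0
eef_pos: [0.6596, -0.035, 0.1642]
tcp_rot: [0.558, -0.554, 0.435, -0.439]
ft_force: [0.8, -0.5, 0.4]
width: -0.0001
```

```bash
python3 - <<'E'
from h import *
st(); o=grab('f'); trayfit(o)
cv2.imwrite('pics/f_c.png',cv2.resize(o['side'][0][190:350,180:440],None,fx=3,fy=3,interpolation=cv2.INTER_CUBIC))
E
```

```text
t 6.0 p [ 0.6596 -0.035   0.1642] y [ 0.007  0.    -1.   ] z [0.972 0.237 0.007] F [ 0.8 -0.5  0.4] w -0.0001 q6 0.42
-80 327 [32.6 34.9 37.5]
-60 325 [32.7 35.2 37.3]
-30 319 [32.8 35.1 37.6]
0 319 [33.4 35.7 38.1]
20 314 [33.3 35.7 38.1]
40 301 [33.4 36.1 38.3]
60 286 [33.6 36.  38.3]
80 248 [33.9 36.1 38.3]
```

View pics/f_c.png

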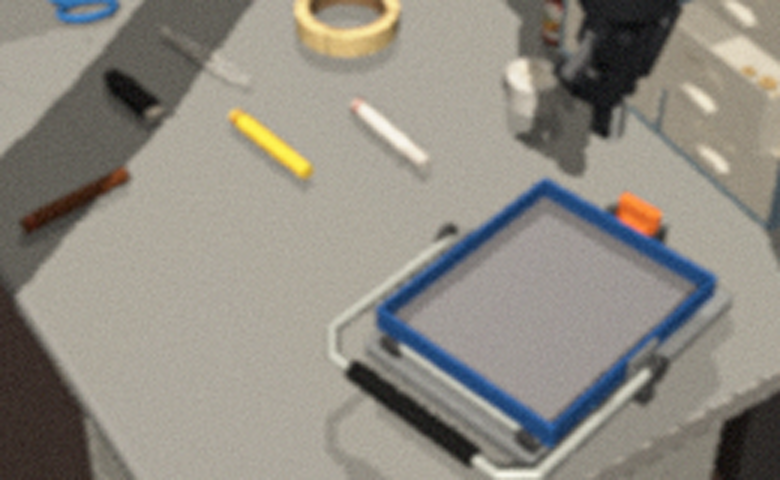

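View pics/f_top.png

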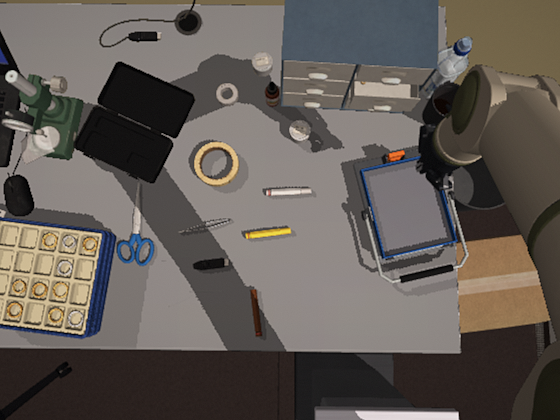

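```bash
cat > m.py <<'E'
from h import *
def hmask(o,box,n='top',h=.004):
    im,d=o[n];c=cam(n); vs,us=np.mgrid[0:420,0:560]
    P=px2w(c,us,vs,d); z=P[...,2]
    return blob(((z>h)&(d>0)&(z<.05)).astype(np.uint8),box)
def rep(nm,m,n,z):
    c=cam(n); a,b,cc=axis_ends(m); r=rect(m)
    bx=cv2.boxPoints(r); 
    # ends = midpoints of short sides
    e=[np.linalg.norm(bx[i]-bx[(i+1)%4]) for i in range(4)]
    i=0 if e[0]<e[1] else 1
    p1=(bx[i]+bx[(i+1)%4])/2; p2=(bx[(i+2)%4]+bx[(i+3)%4])/2
    A=plane(c,*p1,z);B=plane(c,*p2,z); M=plane(c,*cc,z); d=B-A
    if d[1]<0: d=-d
    print(nm,n,m.sum(),'ends',A[:2].round(4),B[:2].round(4),'mid',((A+B)/2)[:2].round(4),'cen',M[:2].round(4),'len',np.hypot(*d[:2]).round(4),'w',(min(r[1])*np.linalg.norm(d)/max(r[1])).round(4),'yaw',np.arctan2(-d[0],d[1]).round(3))
    return r[0],cc
E
python3 - <<'E'
from m import *
o={n:(np.load(f'pics/f_{n}.npz')['im'],np.load(f'pics/f_{n}.npz')['d']) for n in('top','side')}
g=rep('gauge',hmask(o,(255,180,322,202)),'top',.008); gs=rep('gauge',hmask(o,(285,215,335,255),'side'),'side',.008)
print(tri(cam('top'),g[1],cam('side'),gs[1]))
k=rep('conn',hmask(o,(180,250,240,278)),'top',.007); ks=rep('conn',hmask(o,(205,205,245,238),'side'),'side',.007)
print(tri(cam('top'),k[1],cam('side'),ks[1]))
T=o['top'][0];S=o['side'][0]
cv2.imwrite('pics/f_tw.png',np.hstack([cv2.resize(T[210:245,165:245],None,fx=8,fy=8,interpolation=cv2.INTER_CUBIC)[:, :400],cv2.resize(T[210:245,165:245],None,fx=8,fy=8,interpolation=cv2.INTER_CUBIC)[:,400:]]))
cv2.imwrite('pics/f_tws.png',cv2.resize(S[190:235,215:285],None,fx=8,fy=8,interpolation=cv2.INTER_CUBIC))
E
```

```text
gauge top 254 ends [0.6445 0.1694] [0.6392 0.2619] mid [0.6418 0.2156] cen [0.6417 0.2163] len 0.0927 w 0.0154 yaw 0.058
gauge side 174 ends [0.6361 0.277 ] [0.6421 0.1657] mid [0.6391 0.2214] cen [0.6396 0.2197] len 0.1115 w 0.0201 yaw 0.054
(array([0.63977735, 0.21709535, 0.01020802]), np.float64(0.0033407772734046445))
conn top 313 ends [0.4754 0.3596] [0.465  0.4403] mid [0.4702 0.3999] cen [0.4693 0.3997] len 0.0813 w 0.024 yaw 0.128
conn side 166 ends [0.4588 0.4422] [0.4763 0.3563] mid [0.4676 0.3992] cen [0.4687 0.3984] len 0.0877 w 0.0333 yaw 0.202
(array([0.4693293 , 0.39987432, 0.0057592 ]), np.float64(1.818292357752235e-05))
```

View pics/f_tw.png

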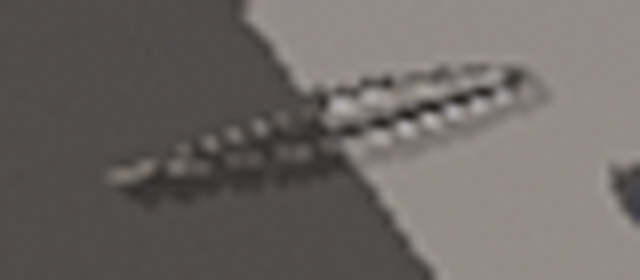

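View pics/f_tws.png

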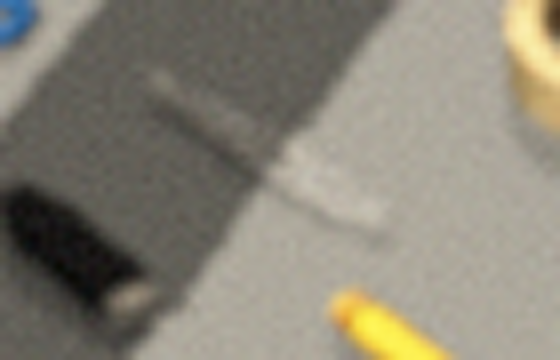

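```bash
python3 - <<'E'
from m import *
c=cam('top')
A=plane(c,178.5,232.25,.005);B=plane(c,231.9,219.75,.005);d=A-B
print('tw',A,B,(A+B)/2,np.linalg.norm(d),np.arctan2(-d[0],d[1]))
A=plane(c,311.75,190.7,.008);B=plane(c,266,192.9,.008);print('gauge',A,B,(A+B)/2,np.linalg.norm(A-B))
plan(np.array([.6395,.2185,.12]),Rdown(.06))
E
```

```text
tw [0.54038084 0.47693101 0.005     ] [0.57129009 0.35264157 0.005     ] [0.55583547 0.41478629 0.005     ] 0.12807515788174345 0.24374309870504215
gauge [0.64225997 0.165298   0.008     ] [0.63574917 0.27338412 0.008     ] [0.63900457 0.21934106 0.008     ] 0.10828203496698105
 shift [-0.2498  0.0393  0.0429] turn [-0.1 10.3 -0. ] | dist 0.256
```

apply_moves:
  plan:
    - [0.4, -0.25, 0.02, 0.043, 0, 10.3, 0]
    - [0.4, -0.25, 0.02, 0.043, 0, 10.3, 0]
    - [0.4, -0.25, 0.02, 0.043, 0, 10.3, 0]
    - [0.4, -0.25, 0.04, 0.043, 0, 10.3, 0]
    - [0.4, -0.25, 0.04, 0.043, 0, 10.3, 0]
    - [0.4, -0.25, 0.04, 0.043, 0, 10.3, 0]
    - [0.4, -0.25, 0.08, 0.043, 0, 10.3, 0]
    - [0.4, -0.25, 0.11, 0.043, 0, 10.3, 0]
    - [0.4, -0.25, 0.11, 0.043, 0, 10.3, 0]

```text
t: 6.85
eef_pos: [0.6338, 0.2189, 0.0408]
tcp_rot: [-0.511, 0.519, -0.486, 0.482]
ft_force: [-1.1, -1.0, -0.4]
width: 0.0515
```

```bash
cat >> m.py <<'E'
def crop(o,p,tag,half=45,names=('side','top')):
    for n in names:
        c=cam(n);u,v=w2px(c,np.asarray(p)); u0=int(np.clip(u-half,0,560-2*half));v0=int(np.clip(v-half,0,420-2*half))
        print(n,'crop origin',u0,v0,'point',u.round(1),v.round(1))
    ks=[]
    for n in names:
        c=cam(n);u,v=w2px(c,np.asarray(p)); u0=int(np.clip(u-half,0,560-2*half));v0=int(np.clip(v-half,0,420-2*half))
        ks.append(cv2.resize(o[n][0][v0:v0+2*half,u0:u0+2*half],(395,395),interpolation=cv2.INTER_CUBIC))
    cv2.imwrite(f'pics/{tag}.png',np.hstack(ks))
E
python3 - <<'E'
from m import *
st(); o=grab('g'); crop(o,[.64,.218,.03],'g_c'); plan(np.array([.6392,.2185,-.010]),Rdown(.06))
E
```

```text
t 6.85 p [0.6338 0.2189 0.0408] y [-0.012 -0.004 -1.   ] z [ 0.998  0.062 -0.012] F [-1.1 -1.  -0.4] w 0.0515 q6 -0.03
side crop origin 265 182 point 310.7 228.0
top crop origin 244 144 point 289.7 189.6
 shift [-0.0015  0.0568  0.0016] turn [ 0.3 -0.1  0.1] | dist 0.057
```

View pics/g_c.png

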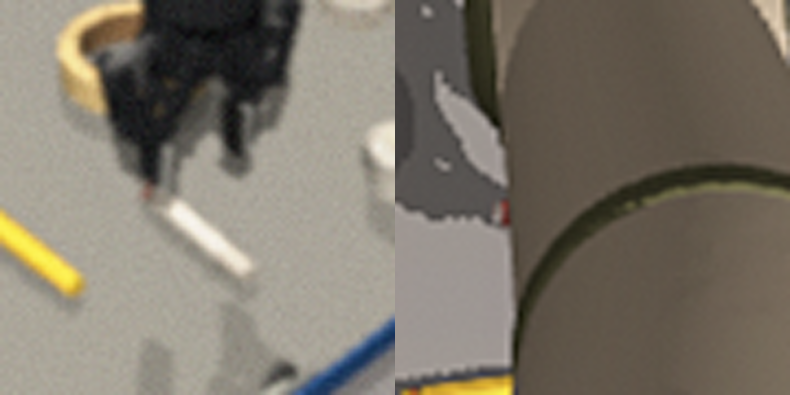

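```bash
python3 - <<'E'
from m import *
c=cam('side')
for z in (.05,.06,.07): 
    a=plane(c,299.2,222.5,z);b=plane(c,318.5,219.5,z);print(z,a.round(4),b.round(4),((a+b)/2).round(4),np.linalg.norm(a-b))
d=np.load('pics/g_side.npz')['d']
vs,us=np.nonzero(d>0);P=px2w(c,us,vs,d[vs,us])-np.array([.6338,.2189,.0408])
m=(abs(P[:,0])<.07)&(abs(P[:,1])<.04)&(P[:,2]>-.01)&(P[:,2]<.1);P=P[m]*1e3
for z0 in range(-10,70,5):
    k=(P[:,2]>=z0)&(P[:,2]<z0+5)
    if k.sum(): print(z0,k.sum(),np.sort(P[k,0])[[0,k.sum()//2,-1]].round(0),np.percentile(P[k,1],[0,50,100]).round(0))
E
```

```text
0.05 [0.613  0.2337 0.05  ] [0.6638 0.2165 0.05  ] [0.6384 0.2251 0.05  ] 0.05369168447272365
0.06 [0.606  0.2231 0.06  ] [0.6563 0.2061 0.06  ] [0.6312 0.2146 0.06  ] 0.053083206168955344
0.07 [0.5991 0.2125 0.07  ] [0.6488 0.1957 0.07  ] [0.624  0.2041 0.07  ] 0.05247472786518697
15 1 [30. 30. 30.] [0. 0. 0.]
20 5 [-31.  28.  35.] [-12. -10.  -8.]
25 20 [-32.  26.  43.] [-17.  -8.   4.]
30 22 [-38. -27.  40.] [-16.  -9.   8.]
35 20 [-39.  24.  38.] [-18. -12.   6.]
40 26 [-38.  26.  38.] [-17. -10.   9.]
45 25 [-41.  24.  42.] [-15. -10.   9.]
50 25 [-40.  25.  36.] [-17. -11.   6.]
55 21 [-38.  28.  38.] [-18. -10.   9.]
60 21 [-39.  29.  45.] [-17. -10.  11.]
65 29 [-50.  30.  57.] [-19. -11.   7.]
```

apply_moves:
  plan:
    - [0.4, 0, 0.025, 0.004, 0, 0, 0]
    - [0.4, 0, 0.045, 0.004, 0, 0, 0]
    - [0.4, 0, 0.051, 0.004, 0, 0, 0]
    - [0.4, 0, 0.051, 0.004, 0, 0, 0]
    - [1, 0, 0.051, 0.004, 0, 0, 0]
    - [1, 0, 0.051, 0.004, 0, 0, 0]
    - [1, 0, 0.051, 0.004, 0, 0, 0]
    - [1, 0, 0.051, 0.004, 0, 0, 0]
    - [1, 0, 0.051, 0.004, 0, 0, 0]
    - [1, 0, 0.051, 0.004, 0, 0, 0]

```text
t: 7.78
eef_pos: [0.6438, 0.2189, -0.0011]
tcp_rot: [0.515, -0.514, 0.485, -0.485]
ft_force: [-0.6, 0.2, 5.7]
width: -0.0002
```

```bash
python3 - <<'E'
from m import *
st(); o=grab('h'); crop(o,[.64,.218,.03],'h_c')
E
```

```text
t 7.78 p [ 0.6438  0.2189 -0.0011] y [ 0.001  0.    -1.   ] z [0.998 0.06  0.001] F [-0.6  0.2  5.7] w -0.0002 q6 -0.01
side crop origin 265 182 point 310.7 228.0
top crop origin 244 144 point 289.7 189.6
```

View pics/h_c.png

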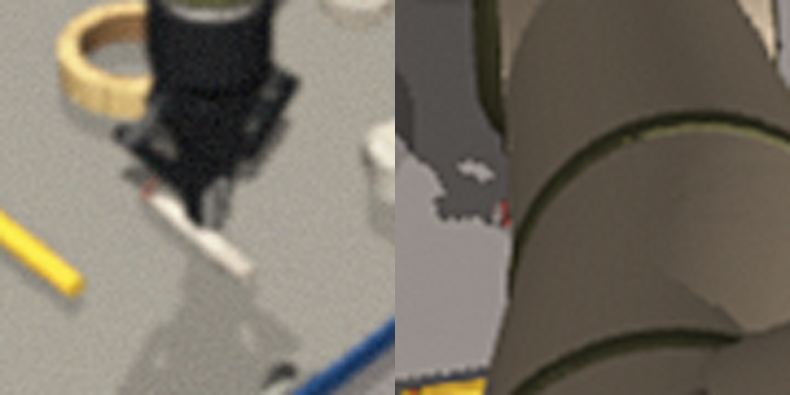

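apply_moves:
  plan:
    - [1, 0, -0.03, -0.005, 0, 0, 0]
    - [0.6, 0, -0.03, -0.005, 0, 0, 0]
    - [0.6, 0, -0.03, -0.005, 0, 0, 0]
    - [0.6, 0, -0.03, -0.005, 0, 0, 0]

```text
t: 8.22
eef_pos: [0.6385, 0.2186, 0.0282]
tcp_rot: [0.515, -0.515, 0.485, -0.485]
ft_force: [0.5, -0.4, -0.3]
width: 0.0335
```

```bash
python3 - <<'E'
from m import *
st(); o=grab('i'); crop(o,[.64,.218,.03],'i_c',names=('side',))
gs=rep('gauge',hmask(o,(285,215,335,255),'side'),'side',.008)
plan(np.array([.6393,.2185,-.0145]),Rdown(.06))
E
```

```text
t 8.22 p [0.6385 0.2186 0.0282] y [ 0.  0. -1.] z [0.998 0.06  0.   ] F [ 0.5 -0.4 -0.3] w 0.0335 q6 -0.02
side crop origin 265 182 point 310.7 228.0
gauge side 155 ends [0.6361 0.277 ] [0.6422 0.165 ] mid [0.6391 0.221 ] cen [0.6394 0.2159] len 0.1122 w 0.0201 yaw 0.054
 shift [-0.0001  0.042   0.0012] turn [ 0. -0.  0.] | dist 0.042
```

View pics/i_c.png

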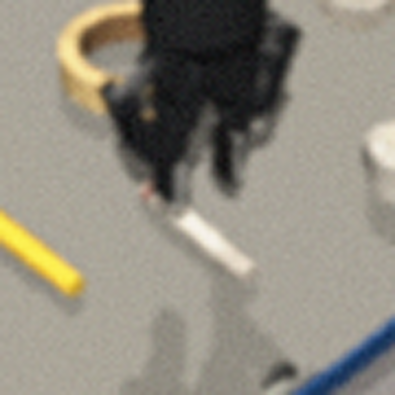

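apply_moves:
  plan:
    - [0.6, 0, 0.02, 0.001, 0, 0, 0]
    - [0.6, 0, 0.036, 0.001, 0, 0, 0]
    - [0.6, 0, 0.042, 0.001, 0, 0, 0]
    - [0.6, 0, 0.042, 0.001, 0, 0, 0]
    - [0.6, 0, 0.042, 0.001, 0, 0, 0]

```text
t: 8.73
eef_pos: [0.6393, 0.2182, -0.0143]
tcp_rot: [-0.514, 0.515, -0.485, 0.485]
ft_force: [0.5, 0.7, 0.2]
width: 0.0342
```

```bash
python3 - <<'E'
from m import *
st(); o=grab('j'); crop(o,[.64,.218,.03],'j_c',names=('side',))
E
```

```text
t 8.73 p [ 0.6393  0.2182 -0.0143] y [-0.001 -0.001 -1.   ] z [ 0.998  0.059 -0.001] F [0.5 0.7 0.2] w 0.0342 q6 -0.0
side crop origin 265 182 point 310.7 228.0
```

View pics/j_c.png

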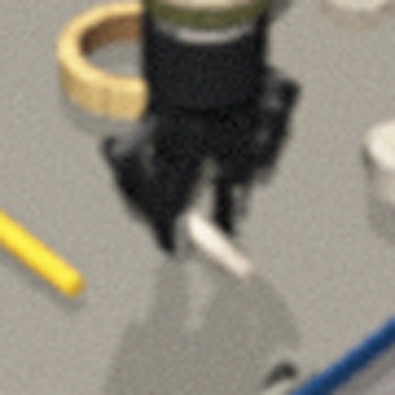

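apply_moves:
  plan:
    - [1, 0, 0, 0, 0, 0, 0]
    - [1, 0, 0, 0, 0, 0, 0]
    - [1, 0, 0, 0, 0, 0, 0]
    - [1, 0, 0, 0, 0, 0, 0]
    - [1, 0, 0, 0, 0, 0, 0]
    - [1, 0, 0, 0, 0, 0, 0]

```text
t: 9.33
eef_pos: [0.64, 0.2186, -0.013]
tcp_rot: [0.515, -0.514, 0.485, -0.485]
ft_force: [-1.4, -0.3, 6.9]
width: 0.0107
```

apply_moves:
  plan:
    - [1, 0, -0.02, 0, 0, 0, 0]
    - [1, 0, -0.05, 0, 0, 0, 0]
    - [1, 0, -0.08, 0, 0, 0, 0]
    - [1, 0, -0.1, 0, 0, 0, 0]
    - [1, 0, -0.1, 0, 0, 0, 0]
    - [1, 0, -0.1, 0, 0, 0, 0]

```text
t: 9.83
eef_pos: [0.6399, 0.2189, 0.0872]
tcp_rot: [0.515, -0.514, 0.485, -0.485]
ft_force: [0.6, -0.4, -1.9]
width: 0.0109
```

```bash
python3 - <<'E'
from m import *
st(); o=grab('k'); crop(o,[.64,.218,.1],'k_c')
plan(C(.062,0,.09),Rdown(PSI))
E
```

```text
t 9.83 p [0.6399 0.2189 0.0872] y [ 0.002  0.001 -1.   ] z [0.998 0.06  0.002] F [ 0.6 -0.4 -1.9] w 0.0109 q6 -0.04
side crop origin 266 162 point 311.2 207.2
top crop origin 245 138 point 290.6 183.6
 shift [ 0.2538 -0.0048  0.0109] turn [  0.1 -10.3   0. ] | dist 0.254
```

View pics/k_c.png

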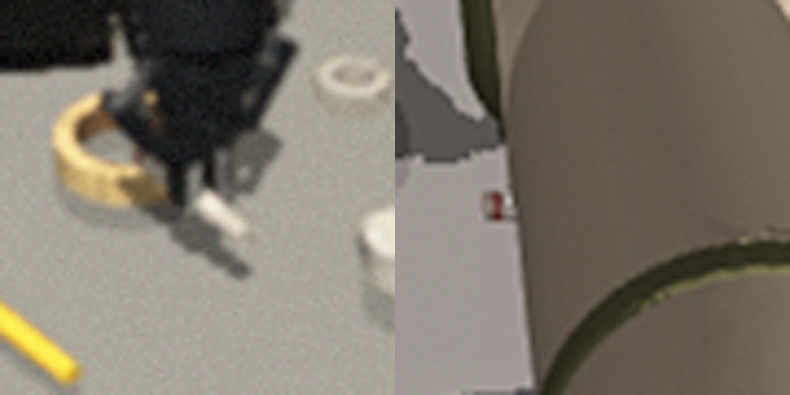

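apply_moves:
  plan:
    - [1, 0.03, -0.005, 0.001, 0, -1.5, 0]
    - [1, 0.06, -0.005, 0.003, 0, -3, 0]
    - [1, 0.09, -0.005, 0.004, 0, -4.5, 0]
    - [1, 0.12, -0.005, 0.005, 0, -6, 0]
    - [1, 0.15, -0.005, 0.005, 0, -7.5, 0]
    - [1, 0.18, -0.005, 0.005, 0, -9, 0]
    - [1, 0.21, -0.005, 0.005, 0, -10.3, 0]
    - [1, 0.235, -0.005, 0.005, 0, -10.3, 0]
    - [1, 0.252, -0.005, 0.005, 0, -10.3, 0]
    - [1, 0.252, -0.005, 0.005, 0, -10.3, 0]
    - [1, 0.252, -0.005, 0.005, 0, -10.3, 0]

```text
t: 10.85
eef_pos: [0.6585, -0.0343, 0.0896]
tcp_rot: [-0.555, 0.556, -0.438, 0.437]
ft_force: [0.2, 0.5, -1.3]
width: 0.0111
```

```bash
python3 - <<'E'
from m import *
st(); o=grab('l'); crop(o,C(.05,0,.08),'l_c')
print((np.array(status.observe()['eef_pos'])-CO)@np.c_[CX,CY,CZ])
plan(C(.057,0,.0225),Rdown(PSI))
d=np.load('pics/f_top.npz'); h=cv2.cvtColor(d['im'],cv2.COLOR_BGR2HSV); m=(h[...,0]>100)&(h[...,0]<125)&(h[...,1]>140);m[:, :355]=0;m[:140]=0;m[275:]=0;m[:,470:]=0
c=cam('top');vs,us=np.nonzero(m); q=(plane(c,us,vs,.053)-CO)@np.c_[CX,CY,CZ]
print(np.percentile(q,[1,99],axis=0).round(3))
E
```

```text
t 10.85 p [ 0.6585 -0.0343  0.0896] y [-0.003 -0.    -1.   ] z [ 0.972  0.234 -0.003] F [ 0.2  0.5 -1.3] w 0.0111 q6 0.42
side crop origin 332 222 point 377.1 267.3
top crop origin 360 135 point 406.0 180.9
[0.05699888 0.00388547 0.08995613]
 shift [0.004  0.0675 0.0001] turn [ 0.1  0.  -0.1] | dist 0.068
[[-0.103 -0.084  0.053]
 [ 0.104  0.089  0.053]]
```

View pics/l_c.png

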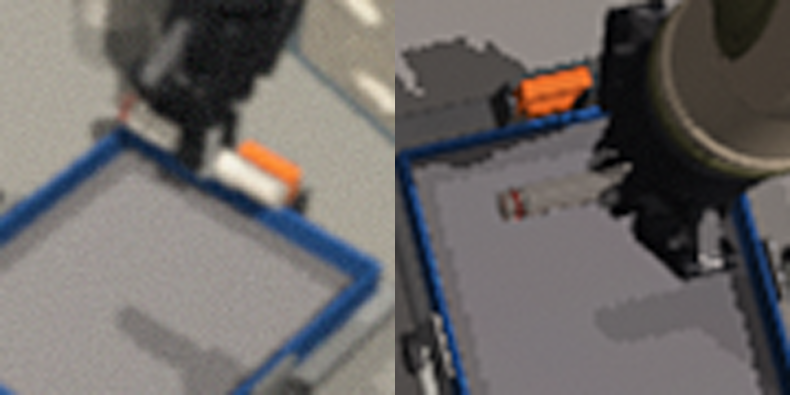

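apply_moves:
  plan:
    - [1, 0.004, 0.025, 0, 0, 0, 0]
    - [1, 0.004, 0.048, 0, 0, 0, 0]
    - [1, 0.004, 0.06, 0, 0, 0, 0]
    - [1, 0.004, 0.066, 0, 0, 0, 0]
    - [1, 0.004, 0.066, 0, 0, 0, 0]
    - [0.6, 0.004, 0.066, 0, 0, 0, 0]
    - [0.6, 0.004, 0.066, 0, 0, 0, 0]
    - [0.6, 0.004, 0.05, 0, 0, 0, 0]
    - [0.6, 0.004, 0.01, 0, 0, 0, 0]
    - [0.6, 0.004, -0.03, 0, 0, 0, 0]
    - [0.6, 0.004, -0.03, 0, 0, 0, 0]
    - [0.6, 0.004, -0.03, 0, 0, 0, 0]

```text
t: 11.95
eef_pos: [0.6626, -0.0369, 0.125]
tcp_rot: [0.558, -0.555, 0.435, -0.439]
ft_force: [0.4, 0.4, -0.1]
width: 0.0342
```

```bash
python3 - <<'E'
from m import *
st(); o=grab('n'); crop(o,C(.0,0,.035),'n_c',half=70)
plan(np.array([.4695,.4053,.05]),Rdown(.14))
k=rep('conn',hmask(o,(180,250,240,278)),'top',.007)
E
```

```text
t 11.95 p [ 0.6626 -0.0369  0.125 ] y [ 0.007  0.    -1.   ] z [0.972 0.237 0.007] F [ 0.4  0.4 -0.1] w 0.0342 q6 0.42
side crop origin 292 222 point 362.4 292.2
top crop origin 336 135 point 406.2 205.8
 shift [-0.4744  0.0716 -0.0809] turn [-0.1  5.7 -0. ] | dist 0.487
conn top 312 ends [0.4744 0.3595] [0.464  0.4401] mid [0.4692 0.3998] cen [0.4692 0.3996] len 0.0813 w 0.0221 yaw 0.128
```

View pics/n_c.png

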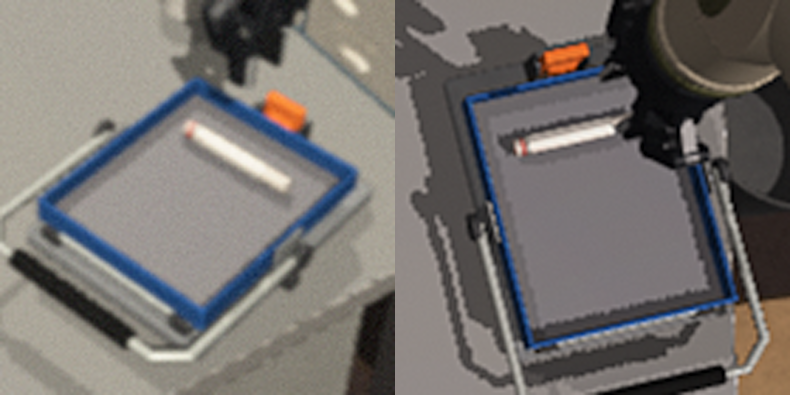

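View pics/n_top.png

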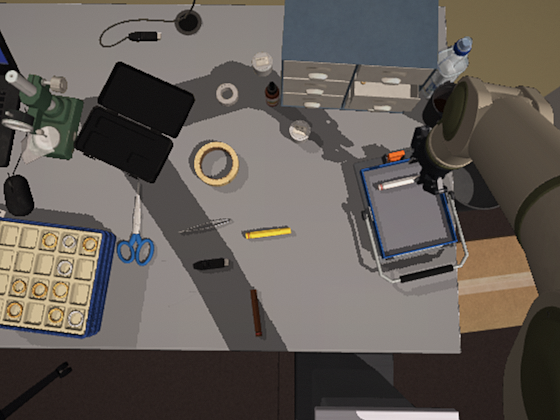

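apply_moves:
  plan:
    - [0.4, -0.474, 0.02, -0.081, 0, 6.3, 0]
    - [0.4, -0.474, 0.02, -0.081, 0, 6.3, 0]
    - [0.4, -0.474, 0.02, -0.081, 0, 6.3, 0]
    - [0.4, -0.474, 0.02, -0.081, 0, 6.3, 0]
    - [0.4, -0.474, 0.02, -0.081, 0, 6.3, 0]
    - [0.4, -0.474, 0.02, -0.081, 0, 6.3, 0]
    - [0.4, -0.474, 0.04, -0.081, 0, 6.3, 0]
    - [0.4, -0.474, 0.06, -0.081, 0, 6.3, 0]
    - [0.4, -0.474, 0.07, -0.081, 0, 6.3, 0]
    - [0.4, -0.474, 0.07, -0.081, 0, 6.3, 0]
    - [0.4, -0.474, 0.07, -0.081, 0, 6.3, 0]
    - [0.4, -0.474, 0.07, -0.081, 0, 6.3, 0]

```text
t: 13.05
eef_pos: [0.4663, 0.4076, 0.0488]
tcp_rot: [-0.531, 0.533, -0.466, 0.465]
ft_force: [-0.7, 0.5, 0.8]
width: 0.051
```

apply_moves:
  plan:
    - [0.4, 0, 0, 0, 0, 0, 0]
    - [0.4, 0, 0, 0, 0, 0, 0]
    - [0.4, 0, 0, 0, 0, 0, 0]

```text
t: 13.3
eef_pos: [0.4693, 0.4035, 0.0503]
tcp_rot: [-0.531, 0.532, -0.466, 0.467]
ft_force: [0.3, -1.0, -0.6]
width: 0.0511
```

```bash
python3 - <<'E'
from m import *
st(); o=grab('o'); crop(o,[.469,.405,.03],'o_c'); print(np.round(status.observe()['qpos'],2))
ks=rep('conn',hmask(o,(205,205,245,238),'side'),'side',.007)
plan(np.array([.4687,.4053,-.0145]),Rdown(.13))
E
```

```text
t 13.3 p [0.4693 0.4035 0.0503] y [-0.001 -0.002 -1.   ] z [ 0.992  0.129 -0.001] F [ 0.3 -1.  -0.6] w 0.0511 q6 -0.3
side crop origin 177 168 point 223.0 213.5
top crop origin 161 218 point 206.5 263.0
[-0.99  0.71  0.29  1.98 -0.38  0.51 -0.3 ]
conn side 166 ends [0.4649 0.4462] [0.4703 0.353 ] mid [0.4676 0.3996] cen [0.4682 0.3994] len 0.0934 w 0.0339 yaw 0.058
 shift [-0.0028  0.0656 -0.0012] turn [-0.  -0.2  0.1] | dist 0.066
```

View pics/o_c.png

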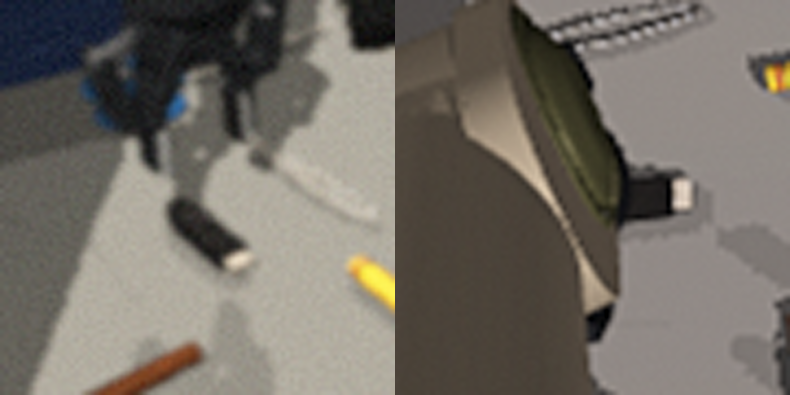

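apply_moves:
  plan:
    - [0.4, -0.003, 0.025, -0.001, 0, 0, 0]
    - [0.4, -0.003, 0.05, -0.001, 0, 0, 0]
    - [0.4, -0.003, 0.064, -0.001, 0, 0, 0]
    - [0.4, -0.003, 0.064, -0.001, 0, 0, 0]
    - [0.4, -0.003, 0.064, -0.001, 0, 0, 0]
    - [1, -0.003, 0.064, -0.001, 0, 0, 0]
    - [1, -0.003, 0.064, -0.001, 0, 0, 0]
    - [1, -0.003, 0.064, -0.001, 0, 0, 0]
    - [1, -0.003, 0.064, -0.001, 0, 0, 0]
    - [1, -0.003, 0.064, -0.001, 0, 0, 0]
    - [1, -0.003, 0.064, -0.001, 0, 0, 0]

```text
t: 14.32
eef_pos: [0.4688, 0.4078, -0.0113]
tcp_rot: [0.532, -0.53, 0.467, -0.467]
ft_force: [-0.8, -0.3, 5.3]
width: 0.0202
```

apply_moves:
  plan:
    - [1, 0, -0.02, 0, 0, 0, 0]
    - [1, 0, -0.05, 0, 0, 0, 0]
    - [1, 0, -0.08, 0, 0, 0, 0]
    - [1, 0, -0.11, 0, 0, 0, 0]
    - [1, 0, -0.12, 0, 0, 0, 0]
    - [1, 0, -0.12, 0, 0, 0, 0]

```text
t: 14.82
eef_pos: [0.4693, 0.4087, 0.1108]
tcp_rot: [0.533, -0.529, 0.467, -0.467]
ft_force: [-0.2, 0.1, -0.8]
width: 0.0202
```

```bash
python3 - <<'E'
from m import *
st(); o=grab('p'); crop(o,[.469,.405,.1],'p_c'); 
plan(C(0.005,0.005,.108),Rdown(PSI))
E
```

```text
t 14.82 p [0.4693 0.4087 0.1108] y [ 0.004  0.004 -1.   ] z [0.992 0.129 0.005] F [-0.2  0.1 -0.8] w 0.0202 q6 -0.34
side crop origin 175 148 point 220.8 193.1
top crop origin 156 217 point 201.4 262.1
 shift [ 0.4651 -0.0009  0.0808] turn [-0.  -6.3 -0. ] | dist 0.472
```

View pics/p_c.png

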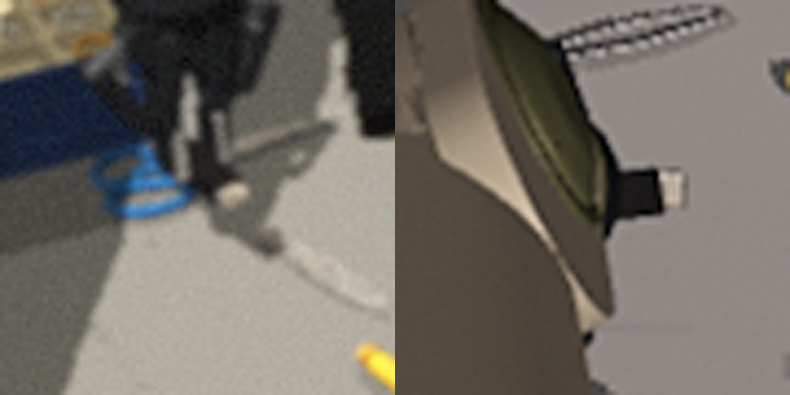

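apply_moves:
  plan:
    - [1, 0.03, -0.002, 0.005, 0, 0, 0]
    - [1, 0.065, -0.002, 0.011, 0, -1, 0]
    - [1, 0.1, -0.002, 0.017, 0, -2, 0]
    - [1, 0.135, -0.002, 0.023, 0, -3, 0]
    - [1, 0.17, -0.002, 0.029, 0, -4, 0]
    - [1, 0.205, -0.002, 0.035, 0, -5, 0]
    - [1, 0.24, -0.002, 0.042, 0, -6, 0]
    - [1, 0.275, -0.002, 0.048, 0, -6.3, 0]
    - [1, 0.31, -0.002, 0.054, 0, -6.3, 0]
    - [1, 0.345, -0.002, 0.06, 0, -6.3, 0]
    - [1, 0.38, -0.002, 0.066, 0, -6.3, 0]
    - [1, 0.41, -0.002, 0.07, 0, -6.3, 0]

```text
t: 15.92
eef_pos: [0.59, 0.0072, 0.1075]
tcp_rot: [-0.555, 0.556, -0.438, 0.437]
ft_force: [1.3, -1.2, -0.6]
width: 0.0202
```

```bash
python3 - <<'E'
from m import *
st(); 
plan(C(0.00,0.005,.10),Rdown(PSI))
E
```

```text
t 15.92 p [0.59   0.0072 0.1075] y [-0.002 -0.001 -1.   ] z [ 0.972  0.236 -0.002] F [ 1.3 -1.2 -0.6] w 0.0202 q6 0.37
 shift [0.0531 0.0075 0.0008] turn [ 0.1 -0.1  0. ] | dist 0.054
```

apply_moves:
  plan:
    - [1, 0.025, 0.005, 0.001, 0, 0, 0]
    - [1, 0.045, 0.007, 0.001, 0, 0, 0]
    - [1, 0.047, 0.007, 0.001, 0, 0, 0]
    - [1, 0.047, 0.007, 0.001, 0, 0, 0]
    - [1, 0.047, 0.007, 0.001, 0, 0, 0]

```text
t: 16.33
eef_pos: [0.6016, -0.0348, 0.101]
tcp_rot: [-0.556, 0.556, -0.437, 0.436]
ft_force: [-0.1, 0.0, -0.3]
width: 0.02
```

```bash
python3 - <<'E'
from m import *
st(); o=grab('q'); crop(o,C(.0,0,.06),'q_c',half=60)
print((np.array(status.observe()['eef_pos'])-CO)@np.c_[CX,CY,CZ])
plan(C(0.00,0.005,.0245),Rdown(PSI))
E
```

```text
t 16.33 p [ 0.6016 -0.0348  0.101 ] y [-0.002  0.001 -1.   ] z [ 0.971  0.237 -0.002] F [-0.1  0.  -0.3] w 0.02 q6 0.44
side crop origin 303 224 point 363.2 284.5
top crop origin 349 144 point 409.4 204.1
[0.0011593  0.01533219 0.10154533]
 shift [ 0.0104  0.077  -0.0011] turn [ 0.1  0.1 -0.1] | dist 0.078
```

View pics/q_c.png

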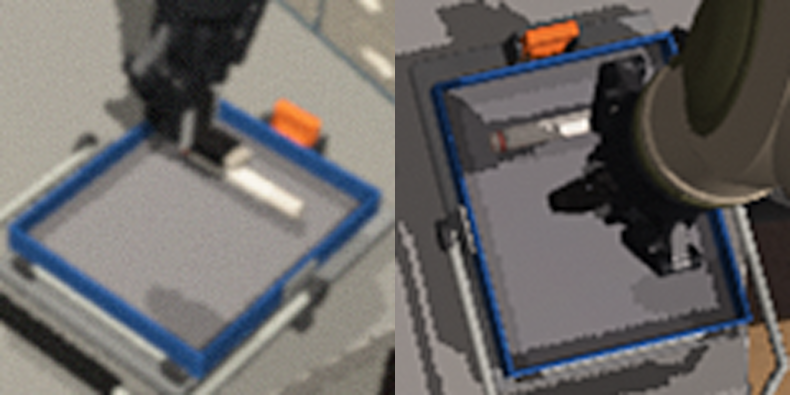

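apply_moves:
  plan:
    - [1, 0.003, 0.03, -0.001, 0, 0, 0]
    - [1, 0.005, 0.055, -0.001, 0, 0, 0]
    - [1, 0.005, 0.07, -0.001, 0, 0, 0]
    - [1, 0.005, 0.076, -0.001, 0, 0, 0]
    - [1, 0.005, 0.076, -0.001, 0, 0, 0]
    - [0.55, 0.005, 0.076, -0.001, 0, 0, 0]
    - [0.55, 0.005, 0.076, -0.001, 0, 0, 0]
    - [0.55, 0.005, 0.06, -0.001, 0, 0, 0]
    - [0.55, 0.005, 0.03, -0.001, 0, 0, 0]
    - [0.55, 0.005, 0, -0.001, 0, 0, 0]
    - [0.55, 0.005, -0.03, -0.001, 0, 0, 0]
    - [0.55, 0.005, -0.03, -0.001, 0, 0, 0]

```text
t: 17.43
eef_pos: [0.6057, -0.0407, 0.1384]
tcp_rot: [0.558, -0.554, 0.434, -0.439]
ft_force: [0.4, -0.3, -0.0]
width: 0.0387
```

```bash
python3 - <<'E'
from m import *
st(); o=grab('r'); crop(o,C(.0,0,.06),'r_c',half=60)
T=o['top'][0]; cv2.imwrite('pics/r_tw.png',cv2.resize(T[180:280,165:305],None,fx=5,fy=5,interpolation=cv2.INTER_CUBIC))
plan(np.array([.5558,.4148,.06]),Rdown(.24))
E
```

```text
t 17.43 p [ 0.6057 -0.0407  0.1384] y [ 0.009  0.    -1.   ] z [0.971 0.237 0.009] F [ 0.4 -0.3 -0. ] w 0.0387 q6 0.43
side crop origin 303 224 point 363.2 284.5
top crop origin 349 144 point 409.4 204.1
 shift [-0.4533  0.0742  0.0613] turn [-0.2 -0.   0. ] | dist 0.463
```

View pics/r_c.png

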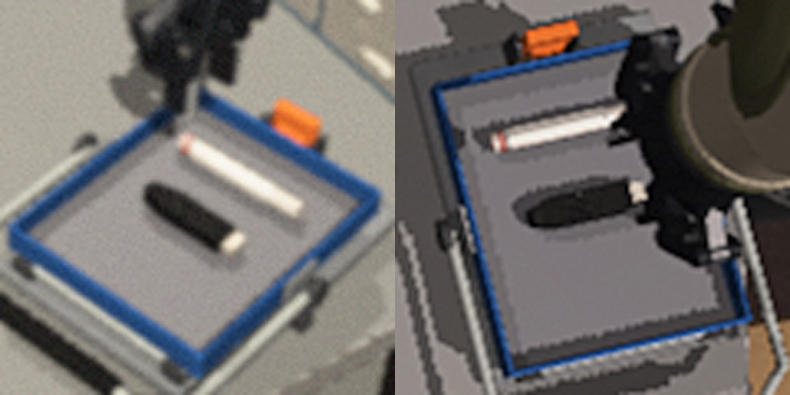

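View pics/r_tw.png

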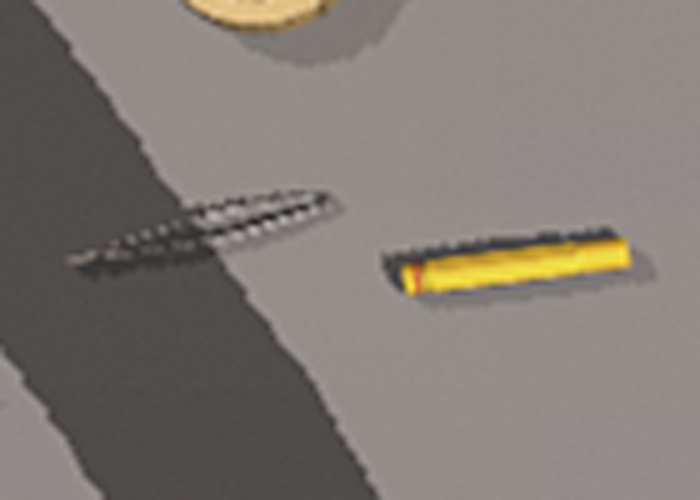

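apply_moves:
  plan:
    - [0.5, -0.453, 0.02, 0.061, 0, 0, 0]
    - [0.5, -0.453, 0.02, 0.061, 0, 0, 0]
    - [0.5, -0.453, 0.02, 0.061, 0, 0, 0]
    - [0.5, -0.453, 0.02, 0.061, 0, 0, 0]
    - [0.5, -0.453, 0.02, 0.061, 0, 0, 0]
    - [0.5, -0.453, 0.02, 0.061, 0, 0, 0]
    - [0.5, -0.453, 0.04, 0.061, 0, 0, 0]
    - [0.5, -0.453, 0.06, 0.061, 0, 0, 0]
    - [0.5, -0.453, 0.074, 0.061, 0, 0, 0]
    - [0.5, -0.453, 0.085, 0.061, 0, 0, 0]
    - [0.5, -0.453, 0.085, 0.061, 0, 0, 0]
    - [0.5, -0.453, 0.085, 0.061, 0, 0, 0]

```text
t: 18.53
eef_pos: [0.5501, 0.4207, 0.0429]
tcp_rot: [-0.557, 0.558, -0.436, 0.433]
ft_force: [-1.2, 0.8, -1.5]
width: 0.0426
```

apply_moves:
  plan:
    - [0.5, 0, 0, 0, 0, 0, 0]
    - [0.5, 0, 0, 0, 0, 0, 0]
    - [0.5, 0, 0, 0, 0, 0, 0]

```text
t: 18.78
eef_pos: [0.5551, 0.4119, 0.047]
tcp_rot: [-0.555, 0.556, -0.437, 0.438]
ft_force: [-0.0, -0.0, -0.1]
width: 0.0426
```

```bash
python3 - <<'E'
from m import *
st(); o=grab('s'); crop(o,[.556,.415,.03],'s_c'); print(np.round(status.observe()['qpos'],2))
plan(np.array([.5558,.4148,-.0145]),Rdown(.24))
E
```

```text
t 18.78 p [0.5551 0.4119 0.047 ] y [ 0.    -0.002 -1.   ] z [ 0.972  0.235 -0.   ] F [-0.  -0.  -0.1] w 0.0426 q6 -0.19
side crop origin 203 156 point 248.5 201.8
top crop origin 158 179 point 203.4 224.7
[-0.89  0.77  0.27  1.81 -0.32  0.61 -0.19]
 shift [-0.0029  0.0623  0.0008] turn [-0.  -0.2  0. ] | dist 0.062
```

View pics/s_c.png

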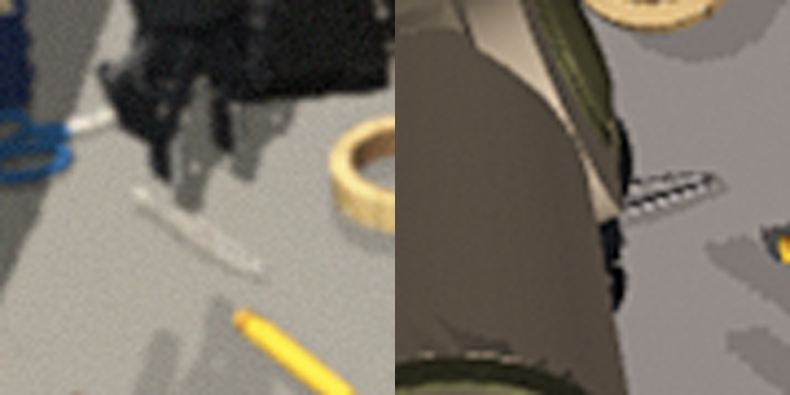

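apply_moves:
  plan:
    - [0.5, -0.003, 0.025, 0.001, 0, 0, 0]
    - [0.5, -0.003, 0.048, 0.001, 0, 0, 0]
    - [0.5, -0.003, 0.062, 0.001, 0, 0, 0]
    - [0.5, -0.003, 0.062, 0.001, 0, 0, 0]
    - [0.5, -0.003, 0.062, 0.001, 0, 0, 0]
    - [1, -0.003, 0.062, 0.001, 0, 0, 0]
    - [1, -0.003, 0.062, 0.001, 0, 0, 0]
    - [1, -0.003, 0.062, 0.001, 0, 0, 0]
    - [1, -0.003, 0.062, 0.001, 0, 0, 0]
    - [1, -0.003, 0.062, 0.001, 0, 0, 0]
    - [1, -0.003, 0.062, 0.001, 0, 0, 0]

```text
t: 19.8
eef_pos: [0.5555, 0.4174, -0.0135]
tcp_rot: [0.557, -0.555, 0.437, -0.437]
ft_force: [-0.8, -1.4, 7.9]
width: 0.0096
```

apply_moves:
  plan:
    - [1, 0, -0.02, 0, 0, 0, 0]
    - [1, 0, -0.05, 0, 0, 0, 0]
    - [1, 0, -0.08, 0, 0, 0, 0]
    - [1, 0, -0.11, 0, 0, 0, 0]
    - [1, 0, -0.12, 0, 0, 0, 0]
    - [1, 0, -0.12, 0, 0, 0, 0]

```text
t: 20.3
eef_pos: [0.5562, 0.4182, 0.1087]
tcp_rot: [0.558, -0.554, 0.436, -0.437]
ft_force: [0.5, 0.6, -0.1]
width: 0.0094
```

```bash
python3 - <<'E'
from m import *
st(); o=grab('t'); crop(o,[.556,.415,.1],'t_c'); 
plan(C(-0.05,0.00,.108),Rdown(PSI))
E
```

```text
t 20.3 p [0.5562 0.4182 0.1087] y [ 0.004  0.004 -1.   ] z [0.971 0.237 0.005] F [ 0.5  0.6 -0.1] w 0.0094 q6 -0.21
side crop origin 202 136 point 247.1 181.7
top crop origin 153 176 point 198.1 221.1
 shift [ 0.4648 -0.0031 -0.112 ] turn [ 0. -0. -0.] | dist 0.478
```

View pics/t_c.png

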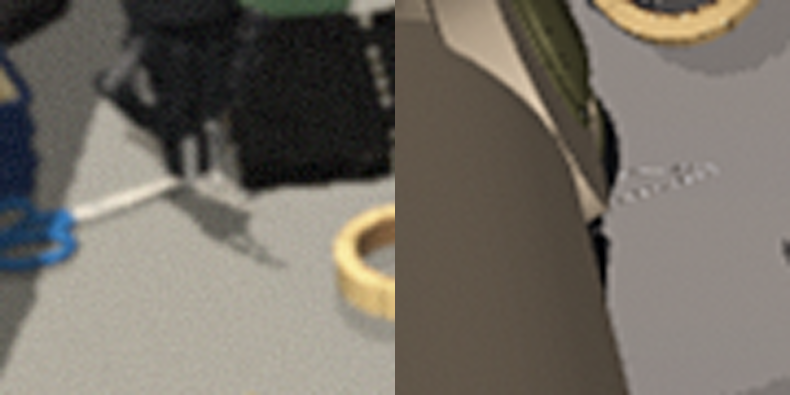

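apply_moves:
  plan:
    - [1, 0.03, -0.003, -0.007, 0, 0, 0]
    - [1, 0.065, -0.003, -0.016, 0, 0, 0]
    - [1, 0.1, -0.003, -0.024, 0, 0, 0]
    - [1, 0.135, -0.003, -0.032, 0, 0, 0]
    - [1, 0.17, -0.003, -0.041, 0, 0, 0]
    - [1, 0.205, -0.003, -0.049, 0, 0, 0]
    - [1, 0.24, -0.003, -0.058, 0, 0, 0]
    - [1, 0.275, -0.003, -0.066, 0, 0, 0]
    - [1, 0.31, -0.003, -0.075, 0, 0, 0]
    - [1, 0.345, -0.003, -0.083, 0, 0, 0]
    - [1, 0.38, -0.003, -0.092, 0, 0, 0]
    - [1, 0.41, -0.003, -0.099, 0, 0, 0]

```text
t: 21.4
eef_pos: [0.5542, -0.0073, 0.1065]
tcp_rot: [-0.555, 0.557, -0.438, 0.436]
ft_force: [0.8, 0.0, -0.2]
width: 0.0099
```

apply_moves:
  plan:
    - [1, 0.03, 0, -0.007, 0, 0, 0]
    - [1, 0.05, 0, -0.012, 0, 0, 0]
    - [1, 0.05, 0, -0.012, 0, 0, 0]
    - [1, 0.05, 0, -0.012, 0, 0, 0]

```text
t: 21.73
eef_pos: [0.5549, -0.0573, 0.1068]
tcp_rot: [-0.555, 0.556, -0.438, 0.437]
ft_force: [1.2, 0.8, -0.1]
width: 0.0095
```

```bash
python3 - <<'E'
from m import *
st(); o=grab('u'); crop(o,C(-0.02,0,.06),'u_c',half=60)
print((np.array(status.observe()['eef_pos'])-CO)@np.c_[CX,CY,CZ])
plan(C(-0.05,0.00,.0225),Rdown(PSI))
E
```

```text
t 21.73 p [ 0.5549 -0.0573  0.1068] y [-0.002 -0.    -1.   ] z [ 0.972  0.234 -0.002] F [ 1.2  0.8 -0.1] w 0.0095 q6 0.47
side crop origin 297 229 point 357.8 289.1
top crop origin 351 152 point 411.8 212.7
[-0.04909573  0.00578915  0.10706084]
 shift [ 0.0059  0.0846 -0.0008] turn [ 0.1  0.  -0.1] | dist 0.085
```

View pics/u_c.png

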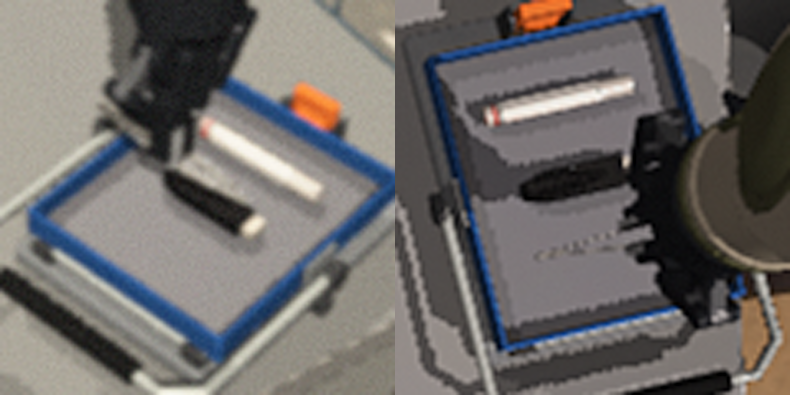

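apply_moves:
  plan:
    - [1, 0.005, 0.03, -0.002, 0, 0, 0]
    - [1, 0.005, 0.06, -0.002, 0, 0, 0]
    - [1, 0.005, 0.078, -0.002, 0, 0, 0]
    - [1, 0.005, 0.084, -0.002, 0, 0, 0]
    - [1, 0.005, 0.084, -0.002, 0, 0, 0]
    - [0.6, 0.005, 0.084, -0.002, 0, 0, 0]
    - [0.6, 0.005, 0.084, -0.002, 0, 0, 0]
    - [0.6, 0.005, 0.065, -0.002, 0, 0, 0]
    - [0.6, 0.005, 0.03, -0.002, 0, 0, 0]
    - [0.6, 0.005, -0.01, -0.002, 0, 0, 0]
    - [0.6, 0.005, -0.03, -0.002, 0, 0, 0]
    - [0.6, 0.005, -0.03, -0.002, 0, 0, 0]

```text
t: 22.83
eef_pos: [0.5578, -0.0613, 0.1433]
tcp_rot: [0.558, -0.554, 0.434, -0.439]
ft_force: [0.5, 0.0, -0.6]
width: 0.0339
```

```bash
python3 - <<'E'
from m import *
st(); o=grab('v'); crop(o,C(-0.02,0,.06),'v_c',half=60)
print((np.array(status.observe()['eef_pos'])-CO)@np.c_[CX,CY,CZ])
trayfit(o)
plan(C(-0.157,0.00,.09),Rdown(PSI))
E
```

```text
t 22.83 p [ 0.5578 -0.0613  0.1433] y [ 0.008  0.    -1.   ] z [0.971 0.237 0.008] F [ 0.5  0.  -0.6] w 0.0339 q6 0.46
side crop origin 297 229 point 357.8 289.1
top crop origin 351 152 point 411.8 212.7
[-4.99447481e-02  5.31726360e-05  1.39496056e-01]
-80 286 [32.8 35.1 37.4]
-60 279 [32.6 35.2 37.7]
-30 299 [32.6 35.2 37.6]
0 286 [34.5 48.  51.4]
20 288 [33.4 35.7 38. ]
40 311 [33.8 35.9 38. ]
60 266 [35.8 48.5 52.4]
80 309 [33.9 36.4 38.8]
 shift [ 0.      0.0492 -0.1072] turn [-0.2  0.   0. ] | dist 0.118
```

View pics/v_c.png

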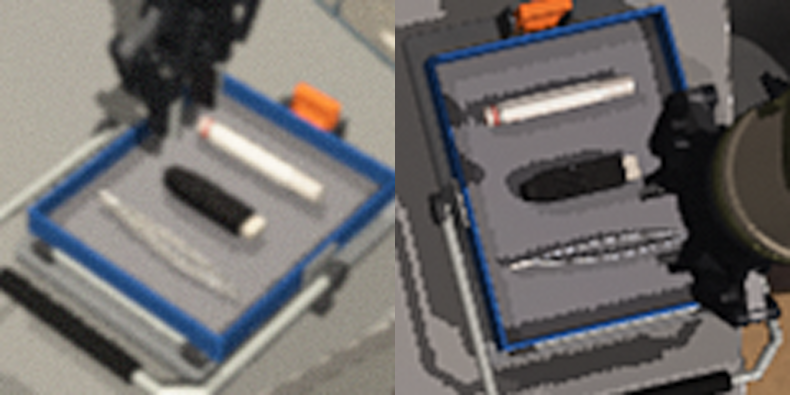

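View pics/v_top.png

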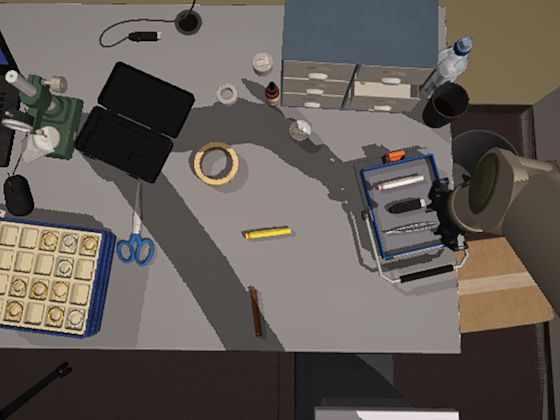

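apply_moves:
  plan:
    - [0.6, 0, 0.0, -0.03, 0, 0, 0]
    - [0.6, 0, 0.0, -0.06, 0, 0, 0]
    - [0.6, 0, 0.01, -0.09, 0, 0, 0]
    - [0.6, 0, 0.03, -0.107, 0, 0, 0]
    - [0.6, 0, 0.045, -0.107, 0, 0, 0]
    - [0.6, 0, 0.045, -0.107, 0, 0, 0]
    - [0.6, 0, 0.045, -0.107, 0, 0, 0]

```text
t: 23.52
eef_pos: [0.4507, -0.0866, 0.0922]
tcp_rot: [-0.556, 0.557, -0.438, 0.436]
ft_force: [0.6, -0.4, 0.3]
width: 0.0342
```

```bash
python3 - <<'E'
from m import *
st(); o=grab('w'); crop(o,C(-0.157,0,.06),'w_c',half=60); print(np.round(status.observe()['qpos'],2))
print((np.array(status.observe()['eef_pos'])-CO)@np.c_[CX,CY,CZ])
plan(C(-0.157,0.00,.018),Rdown(PSI))
E
```

```text
t 23.52 p [ 0.4507 -0.0866  0.0922] y [-0.003  0.    -1.   ] z [ 0.972  0.237 -0.002] F [ 0.6 -0.4  0.3] w 0.0342 q6 0.56
side crop origin 257 262 point 317.7 322.6
top crop origin 368 213 point 428.6 273.2
[-0.05  0.5   0.17  2.31 -0.24  0.34  0.56]
[-0.15704078 -0.00031369  0.09321712]
 shift [-0.0003  0.0752  0.    ] turn [-0. -0.  0.] | dist 0.075
```

View pics/w_c.png

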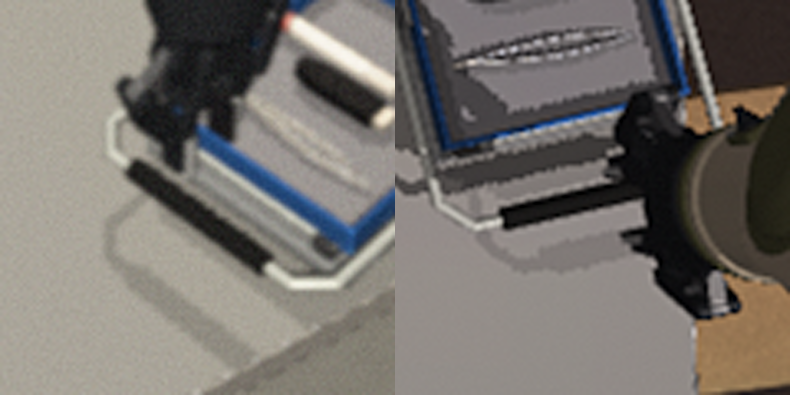

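apply_moves:
  plan:
    - [0.6, 0, 0.025, 0, 0, 0, 0]
    - [0.6, 0, 0.05, 0, 0, 0, 0]
    - [0.6, 0, 0.068, 0, 0, 0, 0]
    - [0.6, 0, 0.074, 0, 0, 0, 0]
    - [0.6, 0, 0.074, 0, 0, 0, 0]
    - [0.6, 0, 0.074, 0, 0, 0, 0]

```text
t: 24.12
eef_pos: [0.4516, -0.0868, 0.0196]
tcp_rot: [0.556, -0.556, 0.437, -0.437]
ft_force: [-0.5, -1.0, -0.5]
width: 0.0341
```

```bash
python3 - <<'E'
from m import *
st(); print(np.round(status.observe()['qpos'],2))
o=grab('x'); crop(o,C(-0.157,0,.06),'x_c',half=45)
E
```

```text
t 24.12 p [ 0.4516 -0.0868  0.0196] y [ 0. -0. -1.] z [0.971 0.237 0.   ] F [-0.5 -1.  -0.5] w 0.0341 q6 0.6
[ 0.02  0.65  0.07  2.35 -0.29  0.15  0.6 ]
side crop origin 272 277 point 317.7 322.6
top crop origin 383 228 point 428.6 273.2
```

View pics/x_c.png

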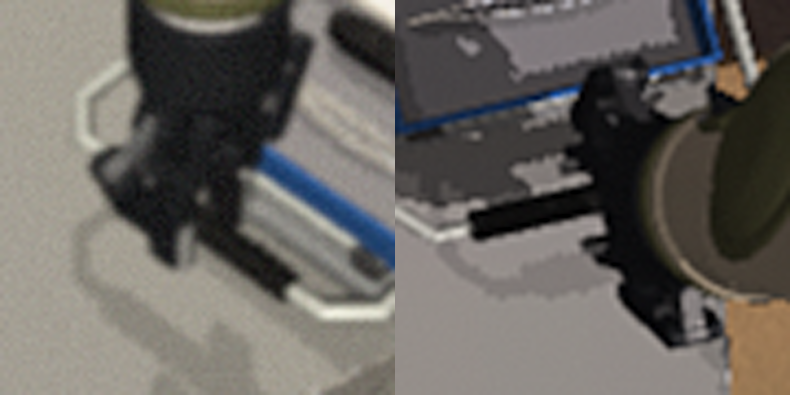

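apply_moves:
  plan:
    - [1, 0, 0, 0, 0, 0, 0]
    - [1, 0, 0, 0, 0, 0, 0]
    - [1, 0, 0, 0, 0, 0, 0]
    - [1, 0, 0, 0, 0, 0, 0]
    - [1, 0, 0, 0, 0, 0, 0]

```text
t: 24.63
eef_pos: [0.4536, -0.0864, 0.0204]
tcp_rot: [0.557, -0.555, 0.435, -0.438]
ft_force: [3.0, 2.0, 6.3]
width: 0.0134
```

```bash
python3 - <<'E'
from m import *
st()
for t in range(5,95,5):
    a=np.radians(t); print(t, 'z(tool y)',-round(.157*np.sin(a),3),'x(tool z)',round(.157*(1-np.cos(a)),3))
E
```

```text
t 24.63 p [ 0.4536 -0.0864  0.0204] y [ 0.005 -0.    -1.   ] z [0.971 0.238 0.005] F [3.  2.  6.3] w 0.0134 q6 0.6
5 z(tool y) -0.014 x(tool z) 0.001
10 z(tool y) -0.027 x(tool z) 0.002
15 z(tool y) -0.041 x(tool z) 0.005
20 z(tool y) -0.054 x(tool z) 0.009
25 z(tool y) -0.066 x(tool z) 0.015
30 z(tool y) -0.078 x(tool z) 0.021
35 z(tool y) -0.09 x(tool z) 0.028
40 z(tool y) -0.101 x(tool z) 0.037
45 z(tool y) -0.111 x(tool z) 0.046
50 z(tool y) -0.12 x(tool z) 0.056
55 z(tool y) -0.129 x(tool z) 0.067
60 z(tool y) -0.136 x(tool z) 0.078
65 z(tool y) -0.142 x(tool z) 0.091
70 z(tool y) -0.148 x(tool z) 0.103
75 z(tool y) -0.152 x(tool z) 0.116
80 z(tool y) -0.155 x(tool z) 0.13
85 z(tool y) -0.156 x(tool z) 0.143
90 z(tool y) -0.157 x(tool z) 0.157
```

apply_moves:
  plan:
    - [1, 0, -0.014, 0.001, 0, 0, 0]
    - [1, 0, -0.027, 0.002, 0, 0, 0]
    - [1, 0, -0.041, 0.005, 0, 0, 0]
    - [1, 0, -0.054, 0.009, 0, 0, 0]
    - [1, 0, -0.066, 0.015, 0, 0, 0]
    - [1, 0, -0.078, 0.021, 0, 0, 0]
    - [1, 0, -0.078, 0.021, 0, 0, 0]

```text
t: 25.22
eef_pos: [0.4721, -0.082, 0.0992]
tcp_rot: [0.556, -0.556, 0.436, -0.437]
ft_force: [-2.5, -2.7, -0.0]
width: 0.0135
```

```bash
python3 - <<'E'
from m import *
st()
o=grab('y'); crop(o,C(-0.136,0,.12),'y_c',half=60)
E
```

```text
t 25.22 p [ 0.4721 -0.082   0.0992] y [ 0.002 -0.    -1.   ] z [0.972 0.237 0.002] F [-2.5 -2.7 -0. ] w 0.0135 q6 0.55
side crop origin 265 237 point 325.1 297.7
top crop origin 375 203 point 435.5 263.0
```

View pics/y_c.png

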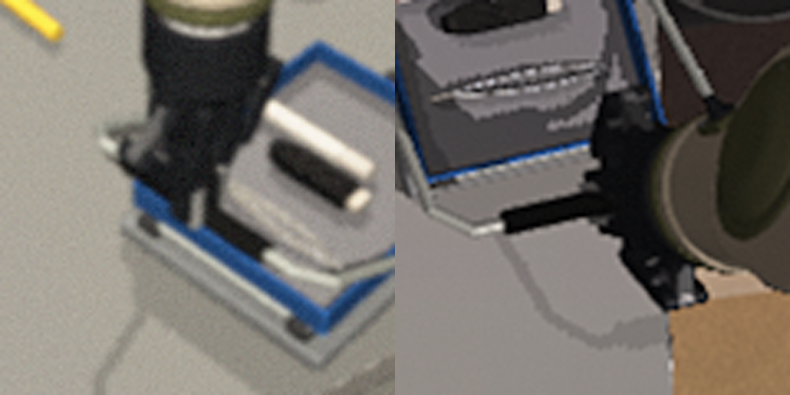

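apply_moves:
  plan:
    - [1, 0, -0.012, 0.007, 0, 0, 0]
    - [1, 0, -0.023, 0.016, 0, 0, 0]
    - [1, 0, -0.033, 0.025, 0, 0, 0]
    - [1, 0, -0.042, 0.035, 0, 0, 0]
    - [1, 0, -0.051, 0.046, 0, 0, 0]
    - [1, 0, -0.058, 0.057, 0, 0, 0]
    - [1, 0, -0.064, 0.07, 0, 0, 0]
    - [1, 0, -0.07, 0.082, 0, 0, 0]
    - [1, 0, -0.074, 0.095, 0, 0, 0]
    - [1, 0, -0.077, 0.109, 0, 0, 0]
    - [1, 0, -0.077, 0.109, 0, 0, 0]

```text
t: 26.23
eef_pos: [0.582, -0.0558, 0.1769]
tcp_rot: [0.558, -0.554, 0.434, -0.439]
ft_force: [-1.7, -3.2, 29.7]
width: 0.0135
```

```bash
python3 - <<'E'
from m import *
st(); print((np.array(status.observe()['eef_pos'])-CO)@np.c_[CX,CY,CZ])
o=grab('z'); crop(o,C(-0.03,0,.18),'z_c',half=70)
E
```

```text
t 26.23 p [ 0.582  -0.0558  0.1769] y [ 0.008  0.    -1.   ] z [0.971 0.238 0.008] F [-1.7 -3.2 29.7] w 0.0135 q6 0.44
[-0.02337038 -0.00126027  0.17691711]
side crop origin 288 181 point 358.8 251.6
top crop origin 361 139 point 431.3 209.3
```

View pics/z_c.png

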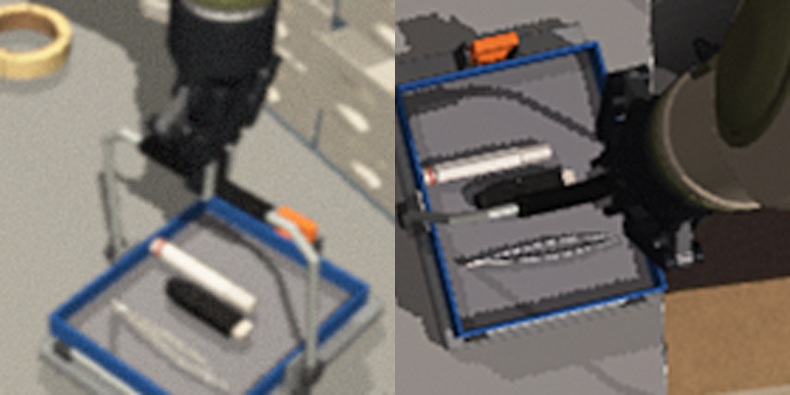

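apply_moves:
  plan:
    - [1, 0, -0.002, 0.006, 0, 0, 0]
    - [1, 0, -0.004, 0.012, 0, 0, 0]
    - [1, 0, -0.005, 0.017, 0, 0, 0]
    - [1, 0, -0.005, 0.02, 0, 0, 0]
    - [1, 0, -0.005, 0.02, 0, 0, 0]

```text
t: 26.75
eef_pos: [0.5978, -0.0517, 0.1785]
tcp_rot: [-0.556, 0.556, -0.436, 0.437]
ft_force: [2.1, -2.3, -1.0]
width: 0.0132
```

```bash
python3 - <<'E'
from m import *
st(); print((np.array(status.observe()['eef_pos'])-CO)@np.c_[CX,CY,CZ])
E
```

```text
t 26.75 p [ 0.5978 -0.0517  0.1785] y [ 0.001 -0.001 -1.   ] z [0.972 0.237 0.   ] F [ 2.1 -2.3 -1. ] w 0.0132 q6 0.43
[-0.00704938 -0.00103176  0.17846721]
```

apply_moves:
  plan:
    - [0.5, 0, 0, 0, 0, 0, 0]
    - [0.5, 0, 0, 0, 0, 0, 0]
    - [0.5, 0, 0, 0.003, 0, 0, 0]
    - [0.5, 0, -0.02, 0.005, 0, 0, 0]
    - [0.5, 0, -0.045, 0.005, 0, 0, 0]
    - [0.5, 0, -0.075, 0.005, 0, 0, 0]
    - [0.5, 0, -0.11, 0.005, 0, 0, 0]
    - [0.5, 0, -0.12, 0.005, 0, 0, 0]
    - [0.5, 0, -0.12, 0.005, 0, 0, 0]

```text
t: 27.5
eef_pos: [0.6034, -0.0497, 0.3025]
tcp_rot: [0.558, -0.555, 0.435, -0.438]
ft_force: [0.0, 0.2, 0.6]
width: 0.0427
```

```bash
python3 - <<'E'
from m import *
st()
o=grab('aa'); crop(o,C(-0.0,0,.15),'aa_c',half=75)
# black grip location in side
S=o['side'][0];c=cam('side');d=o['side'][1]
plan(np.array([.40,.35,.30]),Rdown(PSI))
E
```

```text
t 27.5 p [ 0.6034 -0.0497  0.3025] y [ 0.006  0.001 -1.   ] z [0.971 0.238 0.006] F [0.  0.2 0.6] w 0.0427 q6 0.38
side crop origin 291 180 point 366.3 255.3
top crop origin 347 122 point 422.2 197.2
 shift [-0.4359 -0.0008 -0.1009] turn [-0. -0. -0.] | dist 0.447
```

View pics/aa_c.png

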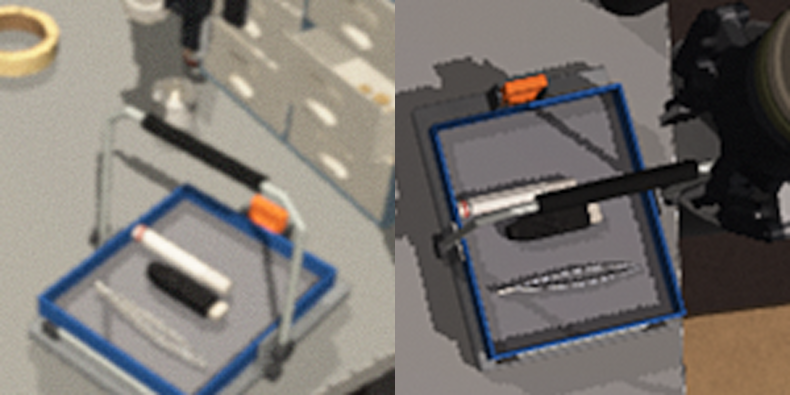

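apply_moves:
  plan:
    - [0.5, -0.25, 0, -0.06, 0, 0, 0]
    - [0.5, -0.25, 0, -0.06, 0, 0, 0]
    - [0.5, -0.25, 0, -0.06, 0, 0, 0]
    - [0.5, -0.25, 0, -0.06, 0, 0, 0]
    - [0.5, -0.25, 0, -0.06, 0, 0, 0]
    - [0.5, -0.25, 0, -0.06, 0, 0, 0]
    - [0.5, -0.25, 0, -0.06, 0, 0, 0]
    - [0.5, -0.25, 0, -0.06, 0, 0, 0]
    - [0.5, -0.25, 0, -0.06, 0, 0, 0]
    - [0.5, -0.25, 0, -0.06, 0, 0, 0]

```text
t: 28.43
eef_pos: [0.4846, 0.1772, 0.2984]
tcp_rot: [-0.555, 0.556, -0.437, 0.437]
ft_force: [1.1, 0.3, 0.0]
width: 0.0422
```

```bash
python3 - <<'E'
from m import *
st()
o=grab('ab'); trayfit(o)
T,S=o['top'][0],o['side'][0]; ct=cam('top')
a=blob(T.max(2)<60,(390,150,470,205)); print('grip top',[p.round(1) for p in axis_ends(a)])
b=blob(S.max(2)<50,(340,210,400,260)); print('side',[p.round(1) for p in axis_ends(b)])
P,e=tri(ct,axis_ends(a)[2],cam('side'),axis_ends(b)[2]); print(P,e,(P-CO)@np.c_[CX,CY,CZ])
crop(o,C(-0.0,0,.1),'ab_c',half=75)
E
```

```text
t 28.43 p [0.4846 0.1772 0.2984] y [-0.001 -0.001 -1.   ] z [ 0.972  0.235 -0.001] F [1.1 0.3 0. ] w 0.0422 q6 -0.13
-80 63 [32.4 34.9 37.4]
-60 74 [33.2 35.2 37.7]
-30 92 [33.3 35.2 37.7]
0 115 [33.9 38.5 50.2]
40 144 [33.6 36.  38.5]
60 167 [34.2 36.  38.6]
80 184 [34.2 36.3 38.7]
grip top [array([469. , 187.1]), array([407.7, 190.7]), array([437.2, 188.9])]
side [array([389. , 249.2]), array([346.2, 225.5]), array([367.8, 237.5])]
[ 0.60471228 -0.05588798  0.20814448] 0.012617570959261954 [-0.00133396 -0.00676478  0.20814448]
side crop origin 289 196 point 364.5 271.9
top crop origin 339 126 point 414.8 201.2
```

View pics/ab_c.png

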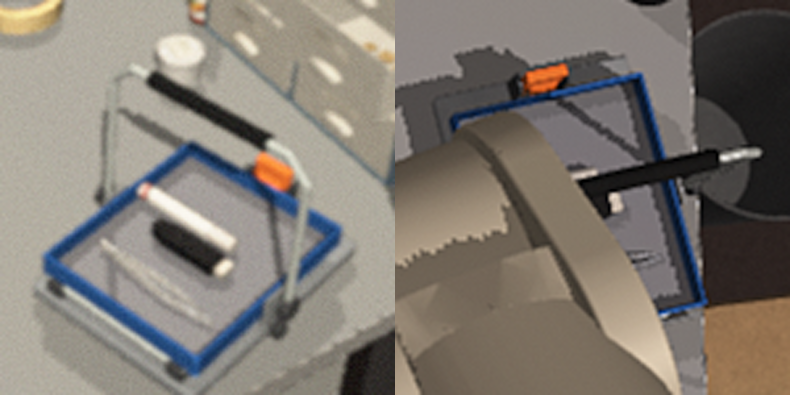

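View pics/ab_top.png

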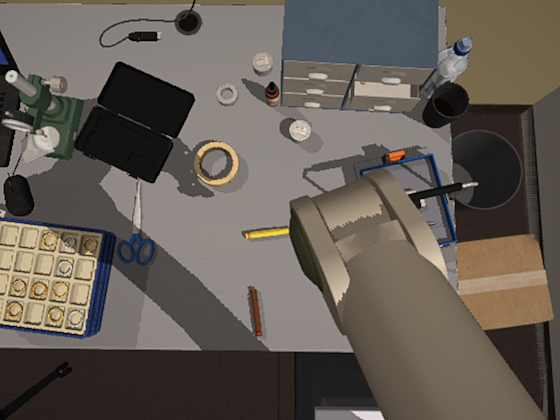

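```bash
python3 - <<'E'
from m import *
a=np.load('pics/a_side.npz')['im'];b=np.load('pics/ab_side.npz')['im']
# bystander stability in side view: tape (yellow-ish), tin
for n,(x0,y0,x1,y1) in dict(tape=(270,175,325,215),tin=(345,205,372,226),sciss=(190,172,256,200)).items():
    print(n,np.abs(a[y0:y1,x0:x1].astype(int)-b[y0:y1,x0:x1]).mean().round(1))
st(); r.job_done()
E
```

```text
tape 16.9
tin 7.8
sciss 29.8
t 28.53 p [0.4849 0.177  0.2987] y [-0.    -0.001 -1.   ] z [ 0.972  0.234 -0.001] F [-0.1 -0.1 -0.1] w 0.0427 q6 -0.13
the job is handed in; nothing more can be done
```

The job is handed in at 28.5 s of the 210 s allowed. The tray is latched level, all three tools that were out lie in it, and the handle is upright. I got no verdict back.

**What I did**
- **Tray:** I pressed it down until the catch snapped over it. The first press stopped short and the tray rose again.
- **Tools:** Only the plug gauge, data connector and tweezers were on the desk; I saw no screwdriver or marker. I laid each one across the tray in its own row. The plug gauge took two grasps, because the fingers first closed on top of it without moving it.
- **Handle:** I gripped the bar, swung it up through its arc and let go at about 87°.

**Last checks**
- **Tray:** The floor measures 35 to 36 mm above the desk along its whole length, so it is level.
- **Tools:** All three look flat and separate in the side view.
- **Handle:** It stayed upright after release, and the arm was clear of everything with no force on the wrist.

**Disagreements and weak checks**
- **Fingertip length:** The shut fingertips end about 15 mm behind the reported TCP (tool point). The text says 17 mm ahead. Both the cameras and contact with the tray showed this, so I corrected the heights for it. It is why the first press and first grasp failed.
- **Grip width:** The finger opening read about 2 mm less than the stated object widths.
- **Handle height:** My final two-view measurement gave 208 mm against the stated 202 mm, with a 13 mm mismatch between views. The arm was partly hiding the bar from the top camera.
- **Bystanders:** The tape roll, tin and scissors look to be where they started in the top view. A last pixel comparison in the side view could not confirm it for the tape roll and scissors, which differed noticeably. That could be the arm's shadow, but I did not check.

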